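# Load the bench desiccator and latch its door

### The job

Set the white porcelain crucible that stands alone on the worktop upright on the pulled-out shelf of the bench desiccator, slide the shelf fully home, then press the door shut until its spring latch has snapped in behind the keeper and holds the door by itself. Put the crucible down gently, do not tip it or the crucible already on the shelf, and do not move the two sample jars. Ease the door shut: it must not be slammed, nor pressed with more than 16 N.

Things in the scene. Friction and masses are not known exactly. Their poses are not given: they have to be found in the camera images.
- cabinet: bench desiccator, white frame, clear walls, 170 deep (x), 270 wide (y), 140 mm high, fixed. Origin at the centre of its underside; x points into it, away from the robot, y to its left. Front face at x = -85 mm, opening y -83 to 83 mm. On the right jamb a steel strike plate carries the keeper and two rubber buffers, the door's final stop; it is packed out by 0 to 11 mm, differently each time
- shelf_tray: pull-out shelf of perforated aluminium, 140 mm deep x 148 wide, plate top 66 mm above the worktop, rim at sides and back 5 mm higher than the plate, front lip 3 mm thick that rises to 84 mm above the worktop. Slides along the cabinet's x axis with about 1 N of friction. Origin below the middle of the lip's front face
- shelf (a joint): how far the shelf is pulled out, in m: 0 = fully home (lip's front 3 mm proud of the cabinet's front face), 0.105 = fully out; it grows towards the robot
- shelf_middle (a point): centre of the shelf plate's top face; moves with the shelf, axes as the cabinet's
- shelf_front (a point): middle of the top edge of the shelf's front lip, on its front face; push the lip below this point (it is 18 mm high above the plate) towards the cabinet
- door_leaf: door, white frame with clear pane, 10 mm thick, hinged at the cabinet's left (+y). Origin on the hinge axis at worktop height; along its own -y it reaches from 8 to 214 mm, z from 18 to 134 mm; its +x points to its inner side, outer face at x = -5 mm. On the outer face: hygrometer (4 mm proud) 46-82 mm from the axis; latch case and knob (up to 29 mm proud) 180-216 mm from it, 43-78 mm high
- door (a joint): opening angle, rad, grows as it opens; 1.57 = straight out towards the robot. The final stop lies between 0 and 0.052, as the strike plate is packed; the latched door rests 0.01 or less short of it. A black bulb seal on the inner face, 16 mm proud, yields 6 mm to the stop (1.1 N per mm at the free edge). Hinge friction 0.06 N m: the door stays where it is left
- door_hinge (a point): point on the vertical hinge axis, 76 mm above the worktop
- door_push (a point): good place to push: on the outer face, 155 mm from the hinge axis, 108 mm above the worktop. Axes are the door's: push along +x. Here the bevel meets the keeper 9 to 11 mm before the stop and takes 5 to 8 N, then less; in the last 4 mm the seal adds up to 9 N; the bolt snaps in only 1 to 1.5 mm before the stop, where the force rises steeply. Nearer the hinge it takes more force
- bolt (a joint): how far the sprung bolt is pressed into its case, m: 0 = fully out, 0.007 = riding over the keeper's lip (spring 2.6 to 4.8 N)
- bolt_tip (a point): end of the brass bolt, which stands out 13 mm past the latch case at the door's free edge, 60 mm above the worktop; its bevel faces the cabinet and rides over the 4 mm thick lip of the steel keeper on the right jamb, then springs out behind it
- crucible: white porcelain crucible to be loaded: 44 mm diameter at the rim, 28 mm at the foot, 36 mm high, conical, about 30 g, standing alone on the worktop. Origin at the centre of its underside, z up. Grip it across the rim
- other_crucible: a like crucible that already stands on the shelf, behind on the left. Origin at the centre of its underside
- red_jar: white sample jar with a red cap, 45 mm diameter, 63 mm high, standing on the worktop. Origin at the centre of its underside
- green_jar: white sample jar with a green cap, 45 mm diameter, 63 mm high, standing on the worktop. Origin at the centre of its underside

How it is judged:
By the outcome, as a careful person would: the job done as asked, in the order asked, and still so for the second after the job is handed in, with the robot touching nothing.
It also fails if it takes over 72 s, if anything falls off the work surface, if the arm or the gripper's body presses on something with over 40 N, if the wrist force passes 120 N, or if a joint passes its speed limit or range.

### The arm

A 6-joint arm with a two-finger parallel gripper is mounted at the origin on a cart in front of the work surface, level with it; the furniture and walls round the work are solid. World frame = base frame: x ahead of the robot, y to its left, z up, the work surface at z = 0. Lengths are in m, angles in rad, forces in N, time in s.
With the tool pointing down it reaches from about 0.275 to 0.725 m from the base axis. Payload 5.6 kg.
Tool frame: the origin (TCP) lies between the finger pads; the fingertips stand 14 mm ahead of it and the grasp point (between the pads) lies 5 mm behind it (bot.nose_length is the distance from the TCP to the fingertips, in m); x points along the fingers, y is the direction in which the jaws open and shut, and the axes are right-handed (so a half turn about x gives the same grasp; the last joint's range is limited). The gripper opens to 85 mm and grips with 20 to 120 N. Pads are 22 mm wide; open, the fingers measure 114 mm over their backs; the gripper's body (76 mm by 85 mm) begins 54 mm behind the grasp point. The pads swing forward as they close: fully open they stand 13 mm farther back than shut.
Start: joints at [1.517, 0.255, 0.108, 0, -1.424, -0.285], TCP at [0.183, 0.519, 0.208] pointing down, gripper open.
Joint ranges: [-2.95, 2.95], [-1.21, 1.97], [-1.09, 1.5], [-2.87, 1.71], [-2.94, -0.07], [-3.05, 3.05]. Speed limits (rad/s): [2.57, 2.57, 3.14, 3.14, 3.14, 3.14].

### API

Orientations are given as a unit quaternion [x, y, z, w].
In Python, from station import readout, read_camera, bot, spotter gives the robot as it stands.
- The arm moves only by the shell command python3 -m crank 'ROWS' [FORCE]. ROWS is JSON, a list of rows, each a list of 3 entries, a list of its own where there are three numbers: the turn, a rotation vector about the tool's x, y, z in rad, then the shift along the tool's x, y, z in m, then the finger opening in m, from 0 to 0.0854. In form: [[[rx, ry, rz], [tx, ty, tz], fingers], ...]. A call has 1 to 5 rows; each row is the pose to reach, as a shift and turn from the pose commanded when the call began, along the tool's axes at that moment; what a row does not reach only later rows make up. A row lasts 1/8 s, in which the tool goes at most 62.5 mm and 10.7 degrees, less where a joint would pass 70% of its speed; a pose out of reach is approached as far as the arm can. A call with a gripper value outside its range is refused whole. The fingers move at their own pace and stop on an object; FORCE is the grip in N (left out, the last holds). Time passes only in rows, so rows that repeat a pose let the fingers close. It gives the time, the measured TCP pose, the force and the opening at its end, in the units of the state.
- readout.read_state(): the state, without advancing time (a new reading comes with each control period).
- read_camera(name): name is "scene" or "top" or "wrist"; returns a dict with "color" (480x640x3 uint8, red, green, blue), "depth" (480x640 float32, m along the optical axis (not along the pixel's ray), 0 where there is no reading), "vertical_fov" (degrees; the focal length in pixels is half the picture's height over the tangent of half this angle, whatever the lens; pixels are square), "cx", "cy" (the principal point, pixels), "k1" (the pictures are not rectified: a ray, as slopes to the right and down, at radius r is drawn at 1 + k1 r^2 times it, then the intrinsics apply), "R" (3x3) and "t" (3): a world point X has camera coordinates R X + t. Camera axes: x right, y down, z forward; pixel columns grow to the right and rows downward; lengths in m; the calibration is good to about 2 mm. A picture is of the moment at which its call begins.
- bot.close_job(): hands the job in, once; it reports no verdict.
Trained networks look in a picture, given as the dict that the camera call returned (one of the last four; its "shot" number tells which), for a name from the list of things; names that differ only in an ending like _2 or _b are one class to them, and where a whole thing is asked for, a point or a joint stands for the part that bears it (a point fixed in the world has none). Each returns a list of dicts, best first, with "confidence" (0 to 1); they miss things now and then, are a little off and sometimes report something else, mostly with a low value. They report only what shows in the picture. A call takes as long as a camera call.
- spotter.regions_of(picture, thing): "mask" (480x640 bool, what is visible of it) and "box" ([left, top, width, height] in pixels, round what is visible of it).
- spotter.mark_of(picture, thing): "point" ([column, row] in pixels: a listed point, or the origin of a listed thing).
The state is a dict: "clock": time; "joints": joint angles; "qd": joint speeds; "tau": joint torques, N m; "position": TCP position; "ee_rot": TCP orientation; "ft_force": force on the tool from outside, world axes, zero at the start; "wrist_torque": the same for the moment, N m; "gripper_width": finger opening in m.
Only numpy, scipy, OpenCV 4.12 (cv2) and the standard library are available. Lean on these libraries where they do the work, as an engineer would, in place of code of your own. Each camera call takes 0.05 s, during which the arm holds its last target. There are 200 camera calls.

## Working session

There is one attempt and no reset: what is moved stays moved. The work goes in short steps, Python scripts to look and compute and a shell command to move; the robot and the scene stay as the last step left them, time stands still between calls to the robot, and variables do not carry over. Pictures are saved under pics/ and viewed, about 8 in all and at most 12, crops included, and the job is handed in when it is done.

```bash
ls; mkdir -p pics; cat > h.py <<'E'
import numpy as np, cv2
from station import readout, read_camera, bot, spotter
from scipy.spatial.transform import Rotation as Ro
def K(p):
    f=240/np.tan(np.radians(p["vertical_fov"])/2)
    return np.array([[f,0,p["cx"]],[0,f,p["cy"]],[0,0,1.]]),np.array([p["k1"],0,0,0,0])
def rays(p,uv):
    k,d=K(p); n=cv2.undistortPoints(np.array(uv,float).reshape(-1,1,2),k,d).reshape(-1,2)
    return np.c_[n,np.ones(len(n))]
def at_z(p,uv,z):   # intersect pixel rays with world plane z
    r=rays(p,uv)@p["R"]; c=-p["R"].T@p["t"]
    return c+r*((z-c[2])/r[:,2])[:,None]
def cloud(p,mask):
    v,u=np.nonzero(mask&(p["depth"]>0)); r=rays(p,np.c_[u,v])
    return (r*p["depth"][v,u][:,None]-p["t"])@p["R"]
def proj(p,X):
    k,d=K(p); return cv2.projectPoints(np.array(X,float).reshape(-1,1,3),cv2.Rodrigues(np.array(p["R"]))[0],np.array(p["t"],float),k,d)[0].reshape(-1,2)
def save(p,n): cv2.imwrite(f"pics/{n}.png",p["color"][:,:,::-1])
def tool(dx,s=None):  # world vector -> tool axes
    s=s or readout.read_state(); return Ro.from_quat(s["ee_rot"]).inv().apply(dx)
E
python3 - <<'E'
from h import *
s=readout.read_state(); print(s["position"],s["ee_rot"],Ro.from_quat(s["ee_rot"]).as_matrix().round(3))
P={n:read_camera(n) for n in("scene","top")}
for n,p in P.items():
    save(p,n+"0"); print(n,"cam",(-p["R"].T@p["t"]).round(3),p["R"][2].round(2))
    for t in("cabinet","shelf_tray","door_leaf","crucible","other_crucible","red_jar","green_jar"):
        r=spotter.regions_of(p,t)[:2]; 
        for q in r:
            c=cloud(p,q["mask"]); print(t,round(q["confidence"],2),q["box"],np.median(c,0).round(3),c.min(0).round(3),c.max(0).round(3)) if len(c) else 0
    for t in("cabinet","shelf_middle","shelf_front","door_hinge","door_push","bolt_tip","crucible","other_crucible"):
        print(t,[(round(q["confidence"],2),np.round(q["point"],1)) for q in spotter.mark_of(p,t)[:2]])
E
python3 - <<'E'
import cv2,numpy as np
cv2.imwrite("pics/both.png",cv2.resize(np.vstack([cv2.imread("pics/%s0.png"%n) for n in("scene","top")]),(400*1,600)))
E
```

```text
pics
[0.1825659  0.51824961 0.20740532] [-0.69689457  0.11989201  0.69706978  0.11856471] [[-0.001 -0.332 -0.943]
 [-0.002 -0.943  0.332]
 [-1.     0.002 -0.   ]]
scene cam [-0.015 -0.597  0.76 ] [ 0.57  0.51 -0.65]
cabinet 0.98 [151.3, 145.2, 211.1, 112.7] [0.603 0.105 0.098] [ 0.372 -0.056 -0.004] [0.946 0.405 0.144]
cabinet 0.27 [216.3, 196.1, 75.6, 47.5] [0.555 0.091 0.066] [ 0.487  0.012 -0.001] [0.637 0.179 0.086]
shelf_tray 0.62 [218.7, 195.6, 76.0, 48.9] [0.555 0.092 0.066] [0.487 0.018 0.038] [0.637 0.215 0.086]
door_leaf 0.71 [151.7, 172.7, 85.6, 74.5] [0.469 0.218 0.079] [ 0.372  0.171 -0.003] [0.693 0.351 0.136]
crucible 0.73 [351.7, 311.4, 21.9, 21.0] [ 0.509 -0.253  0.022] [ 0.482 -0.276  0.003] [ 0.526 -0.232  0.037]
other_crucible 0.73 [256.6, 185.8, 16.9, 19.3] [0.607 0.133 0.088] [0.588 0.109 0.065] [0.631 0.167 0.102]
other_crucible 0.52 [420.8, 286.4, 21.0, 34.8] [ 0.615 -0.339  0.05 ] [ 0.604 -0.357  0.003] [ 0.647 -0.315  0.067]
red_jar 0.94 [388.8, 262.8, 25.1, 36.1] [ 0.628 -0.257  0.044] [ 0.615 -0.274 -0.005] [ 0.723 -0.199  0.065]
green_jar 0.66 [420.1, 287
[... 1106 characters left out ...]
.273  0.009] [ 0.526 -0.238  0.039]
crucible 0.3 [203.5, 254.6, 84.4, 69.8] [0.549 0.1   0.066] [ 0.489  0.022 -0.006] [0.622 0.193 0.138]
red_jar 0.8 [373.4, 186.2, 25.8, 24.8] [ 0.636 -0.245  0.061] [ 0.617 -0.287 -0.004] [ 0.68  -0.227  0.068]
green_jar 0.86 [409.0, 180.5, 25.0, 25.9] [ 0.624 -0.325  0.06 ] [ 0.604 -0.369 -0.002] [ 0.661 -0.308  0.068]
cabinet [(0.59, array([237.7, 238.8]))]
shelf_middle [(0.79, array([242.8, 277. ]))]
shelf_front [(0.59, array([249.8, 309.5]))]
door_hinge [(0.91, array([187.7, 278.6]))]
door_push [(0.88, array([200.8, 356.2]))]
bolt_tip [(0.44, array([204.7, 396.2]))]
crucible [(0.74, array([406.2, 259.8]))]
other_crucible [(0.45, array([225.2, 264.5]))]
```

View pics/scene0.png

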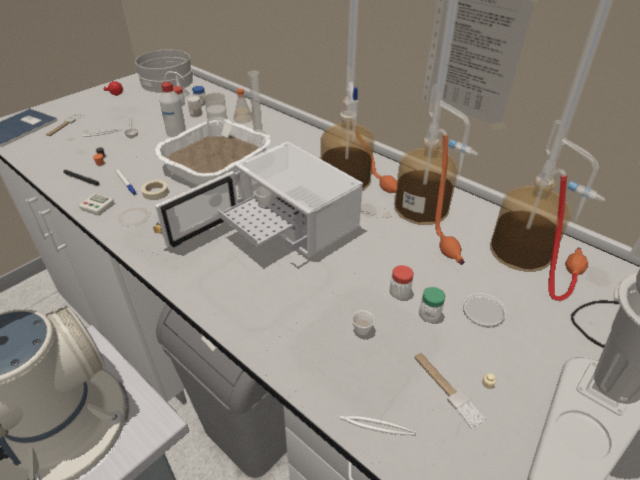

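View pics/top0.png

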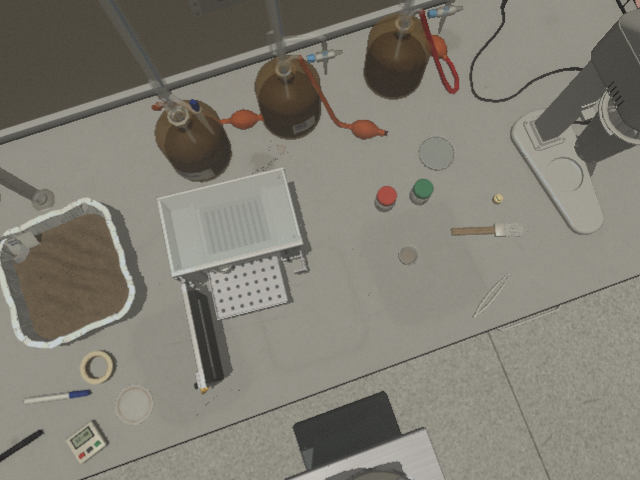

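The scene view shows the cabinet with the shelf pulled out at about (258,215), the open door on its left at (200,210), the lone crucible at (363,323), and the jars behind it at (402,281) and (432,303). The top view agrees, with the crucible at (408,256). Next I'll work out the exact geometry.

```bash
python3 - <<'E'
from h import *
Z=dict(shelf_middle=.066,shelf_front=.084,door_hinge=.076,door_push=.108,bolt_tip=.06,crucible=0,other_crucible=.066,cabinet=0)
for n in("top","scene"):
    p=read_camera(n)
    for t,z in Z.items():
        m=spotter.mark_of(p,t)
        if m: print(n,t,round(m[0]["confidence"],2),at_z(p,[m[0]["point"]],z)[0].round(4))
    d=spotter.regions_of(p,"door_leaf")[0]; c=cloud(p,d["mask"]); c=c[(c[:,2]>.12)&(c[:,2]<.145)]
    l=cv2.fitLine(c[:,:2].astype(np.float32),cv2.DIST_HUBER,0,.01,.01).ravel(); print("door top line",l,c.min(0),c.max(0))
    c=cloud(p,np.ones((480,640),bool)); w=(abs(c[:,0]-.55)<.3)&(abs(c[:,1]-.1)<.2)
    e=c[w&(c[:,2]>.077)&(c[:,2]<.088)&(c[:,0]<.51)&(c[:,1]<.19)&(c[:,1]>0)]; print("lip",len(e),e.mean(0) if len(e) else 0)
    if len(e)>5: print(cv2.fitLine(e[:,:2].astype(np.float32),cv2.DIST_HUBER,0,.01,.01).ravel(),e.min(0),e.max(0))
    e=c[w&(c[:,2]>.132)&(c[:,2]<.15)&(c[:,0]>.5)]; print("cab top",cv2.minAreaRect((e[:,:2]*1000).astype(np.float32)))
    r=spotter.regions_of(p,"crucible")[0]; c=cloud(p,r["mask"]);c=c[c[:,2]>.028]; print("rim",cv2.minEnclosingCircle((c[:,:2]*1000).astype(np.float32)))
    (a,b,w_,h_)=r["box"]; print("box ctr at rim z", at_z(p,[[a+w_/2,b+h_/2]],.036 if n=="top" else .018))
E
```

```text
top shelf_middle 0.84 [0.561  0.1034 0.066 ]
top shelf_front 0.77 [0.4914 0.109  0.084 ]
top door_hinge 0.78 [0.6    0.2116 0.076 ]
top door_push 0.78 [0.4378 0.2288 0.108 ]
top bolt_tip 0.47 [0.3682 0.246  0.06  ]
top crucible 0.81 [ 0.5094 -0.2512  0.    ]
top other_crucible 0.49 [0.6057 0.1347 0.066 ]
top cabinet 0.76 [0.6728 0.0965 0.    ]
door top line [ 0.9973676  -0.07251098  0.47949505  0.21556304] [0.38119864 0.19485368 0.12031115] [0.58552215 0.2361521  0.13859303]
lip 128 [0.49635473 0.10510672 0.08256667]
[0.09033575 0.99591136 0.49635473 0.10510672] [0.48874984 0.03243331 0.07723816] [0.50389484 0.17748716 0.08778033]
cab top ((670.860595703125, 89.85294342041016), (269.2190246582031, 361.55859375), 85.23218536376953)
rim ((503.6382141113281, -252.52000427246094), 22.02839469909668)
box ctr at rim z [[ 0.50195639 -0.25645178  0.036     ]]
scene shelf_middle 0.83 [0.5631 0.0912 0.066 ]
scene shelf_front 0.58 [0.4833 0.0936 0.084 ]
scene door_hinge 0.88 [0.6054 0.2125 0.076 ]
scene door_push 0.9 [0.4325 0.2262 0.108 ]
scene crucible 0.72 [ 0.5011 -0.2608  0.    ]
scene other_crucible 0.52 [0.6152 0.1324 0.066 ]
scene cabinet 0.64 [0.6825 0.0945 0.    ]
door top line [ 0.9978384  -0.06571621  0.48652083  0.21129054] [0.3816328  0.19171789 0.12013323] [0.58552907 0.23456277 0.13661533]
lip 123 [0.4958672  0.09903236 0.08134829]
[0.09389136 0.99558246 0.49426922 0.08301789] [0.48847286 0.02873211 0.07700646] [0.50563784 0.17782912 0.08549471]
cab top ((670.8878173828125, 88.18515014648438), (274.1365051269531, 361.0062255859375), 85.11143493652344)
rim ((503.87298583984375, -255.49876403808594), 23.03081703186035)
box ctr at rim z [[ 0.50763831 -0.25802941  0.018     ]]
```

```bash
python3 -m crank '[[[0,0,0],[0.0,0.044,-0.040],0.085],[[0,0,0],[0,0.088,-0.08],0.085],[[0,0,0],[0,0.132,-0.12],0.085],[[0,0,0],[0,0.176,-0.16],0.085],[[0,0,0],[0,0.22,-0.2],0.085]]' 30 
python3 -m crank '[[[0,0,0],[0.0,0.044,-0.040],0.085],[[0,0,0],[0,0.088,-0.08],0.085],[[0,0,0],[0,0.132,-0.12],0.085],[[0,0,0],[0,0.176,-0.16],0.085],[[0,0,0],[0,0.22,-0.2],0.085]]'
python3 -m crank '[[[0,0,0],[0.0,0.044,-0.040],0.085],[[0,0,0],[0.02,0.088,-0.08],0.085],[[-0.08,0,0],[0.03,0.132,-0.12],0.085],[[-0.16,0,0],[0.04,0.176,-0.156],0.085],[[-0.248,0,0],[0.05,0.181,-0.159],0.085]]'
```

```text
clock: 3.32
position: [0.2987, 0.243, 0.2086]
ee_rot: [0.697, -0.119, -0.697, -0.119]
ft_force: [0.4, 0.4, 0.5]
gripper_width: 0.0852
clock: 3.95
position: [0.4143, -0.0311, 0.2087]
ee_rot: [0.697, -0.119, -0.697, -0.119]
ft_force: [0.6, 2.0, -0.3]
gripper_width: 0.0853
clock: 4.58
position: [0.5038, -0.2559, 0.1567]
ee_rot: [-0.706, 0.033, 0.707, 0.032]
ft_force: [0.0, 1.2, -0.5]
gripper_width: 0.0849
```

```bash
python3 - <<'E'
from h import *
s=readout.read_state();print(s["position"],s["joints"],Ro.from_quat(s["ee_rot"]).as_matrix().round(3))
p=read_camera("wrist");save(p,"w1")
for r in spotter.regions_of(p,"crucible")[:2]:
    c=cloud(p,r["mask"]);q=c[(c[:,2]>.03)&(c[:,2]<.045)];print(r["confidence"],r["box"],c.min(0),c.max(0),cv2.minEnclosingCircle((q[:,:2]*1000).astype(np.float32)) if len(q) else 0)
m=spotter.mark_of(p,"crucible");print([(a["confidence"],at_z(p,[a["point"]],0)) for a in m[:1]])
E
```

```text
[ 0.50382543 -0.25592359  0.15665838] [-1.92923841e-01  3.05962691e-01  4.59812179e-02  4.76940085e-04
 -1.31248777e+00  1.67168660e+00] [[-0.002 -0.092 -0.996]
 [-0.    -0.996  0.092]
 [-1.     0.     0.002]]
0.74 [294.1, 205.5, 57.1, 53.5] [ 4.76825273e-01 -2.78688183e-01  7.07873007e-05] [ 0.5254988  -0.23425204  0.03834733] ((503.8459167480469, -255.21409606933594), 22.261112213134766)
[(0.8, array([[ 0.50659773, -0.25641343,  0.        ]]))]
```

```bash
python3 -m crank '[[[0,0,0],[0.05,0.0,0],0.085],[[0,0,0],[0.09,0,0],0.085],[[0,0,0],[0.12,0,0],0.085],[[0,0,0],[0.1355,0,0],0.085],[[0,0,0],[0.1355,0,0],0.06]]' 
python3 -m crank '[[[0,0,0],[0,0,0],0.05],[[0,0,0],[0,0,0],0.04],[[0,0,0],[0,0,0],0.03],[[0,0,0],[0,0,0],0.03],[[0,0,0],[0,0,0],0.03]]' 25
python3 -m crank '[[[0,0,0],[-0.02,0,0],0.03],[[0,0,0],[-0.07,0,0],0.03],[[0,0,0],[-0.13,0,0],0.03],[[0,0,0],[-0.17,0,0],0.03],[[0,0,0],[-0.17,0,0],0.03]]'
python3 - <<'E'
from h import *
p=read_camera("wrist");save(p,"w2");p=read_camera("scene")
cv2.imwrite("pics/s2.png",cv2.resize(p["color"][150:350,150:480,::-1],None,fx=2,fy=2))
a=cv2.imread("pics/w2.png");b=cv2.imread("pics/s2.png");cv2.imwrite("pics/c2.png",cv2.resize(np.hstack([a[:400,:],cv2.resize(b,(660,400))]),(800,246)))
E
```

```text
clock: 5.35
position: [0.5036, -0.2523, 0.0229]
ee_rot: [-0.706, 0.032, 0.707, 0.032]
ft_force: [0.3, 0.1, 1.3]
gripper_width: 0.0696
clock: 5.98
position: [0.5036, -0.2528, 0.0229]
ee_rot: [0.706, -0.032, -0.706, -0.032]
ft_force: [0.3, -0.5, 0.2]
gripper_width: 0.0299
clock: 6.6
position: [0.5055, -0.2536, 0.1968]
ee_rot: [0.709, -0.033, -0.704, -0.031]
ft_force: [1.1, 0.4, -0.2]
gripper_width: 0.03
```

View pics/c2.png

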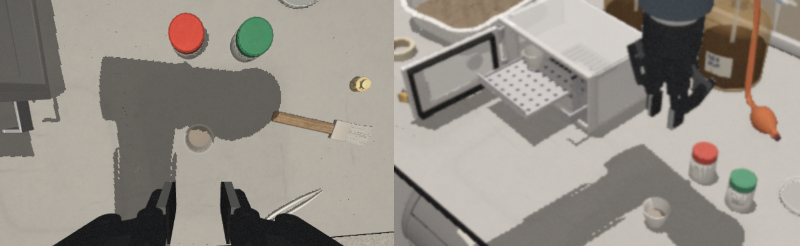

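The grasp missed: the fingers closed to 30 mm on nothing. In the left half of the picture the crucible still stands upright at about (200,138), clear of the fingers. I'll measure it again.

```bash
python3 - <<'E'
from h import *
s=readout.read_state();print(s["position"],Ro.from_quat(s["ee_rot"]).as_matrix().round(3))
for n in("wrist","top","scene"):
    p=read_camera(n); print(n,(-p["R"].T@p["t"]).round(3),p["R"].round(2).tolist())
    for r in spotter.regions_of(p,"crucible")[:2]:
        c=cloud(p,r["mask"]);q=c[(c[:,2]>.03)&(c[:,2]<.045)];print(r["confidence"],r["box"],c.min(0).round(3),c.max(0).round(3),cv2.minEnclosingCircle((q[:,:2]*1000).astype(np.float32)) if len(q) else 0)
    if n=="wrist":
        for off in(-.005,0,.014): print(proj(p,np.array(s["position"])+[0,0,-off]))
E
```

```text
[ 0.50347634 -0.25249047  0.19246606] [[ 0.    -0.091 -0.996]
 [ 0.001 -0.996  0.091]
 [-1.    -0.001 -0.   ]]
wrist [ 0.572 -0.259  0.359] [[-0.09, -1.0, -0.0], [-0.96, 0.09, 0.27], [-0.27, 0.03, -0.96]]
0.8 [299.3, 197.3, 52.4, 49.6] [ 0.482 -0.277  0.001] [ 0.526 -0.233  0.038] ((503.9037170410156, -255.3307342529297), 22.29415512084961)
[[320.40405493 296.30323126]]
[[320.44834199 292.18710048]]
[[320.56062978 281.75163703]]
top [3.61e-01 1.00e-03 1.17e+00] [[-0.33, -0.94, -0.0], [-0.92, 0.33, -0.22], [0.21, -0.07, -0.98]]
scene [-0.015 -0.597  0.76 ] [[0.67, -0.74, 0.0], [-0.48, -0.44, -0.76], [0.57, 0.51, -0.65]]
0.62 [353.7, 313.6, 19.3, 19.5] [ 0.482 -0.276 -0.003] [ 0.525 -0.233  0.037] ((503.66156005859375, -254.77410888671875), 22.295013427734375)
```

```bash
python3 - <<'E'
from h import *
s=readout.read_state();print(s["position"],s["gripper_width"])
for n in("wrist","scene"):
    p=read_camera(n);save(p,n[0]+"3");c=cloud(p,np.ones((480,640),bool))
    c=c[(abs(c[:,0]-.5)<.12)&(abs(c[:,1]+.253)<.13)&(c[:,2]>.1)&(c[:,2]<.3)]
    for z in np.arange(.16,.28,.01):
        q=c[abs(c[:,2]-z)<.005]
        if len(q): print(n,z.round(3),len(q),q.min(0).round(3),q.max(0).round(3), "inner y", q[q[:,1]<-.253][:,1].max(initial=-9).round(3), q[q[:,1]>-.253][:,1].min(initial=9).round(3))
cv2.imwrite("pics/c3.png",np.hstack([cv2.resize(cv2.imread("pics/w3.png")[200:,100:540],(400,255)),cv2.resize(cv2.imread("pics/s3.png")[130:350,280:480],(232,255))]))
E
```

```text
[ 0.50322173 -0.25265251  0.19182058] 0.02994235638263329
wrist 0.22 378 [ 0.491 -0.28   0.216] [ 0.516 -0.227  0.225] inner y -0.267 -0.239
wrist 0.23 1045 [ 0.49  -0.282  0.225] [ 0.517 -0.225  0.235] inner y -0.267 -0.239
wrist 0.24 1285 [ 0.491 -0.282  0.235] [ 0.517 -0.225  0.245] inner y -0.267 -0.239
wrist 0.25 1864 [ 0.49  -0.282  0.245] [ 0.517 -0.225  0.255] inner y -0.267 -0.239
wrist 0.26 2347 [ 0.494 -0.301  0.255] [ 0.52  -0.208  0.265] inner y -0.268 -0.239
wrist 0.27 10233 [ 0.487 -0.305  0.265] [ 0.521 -0.202  0.275] inner y -0.269 -0.24
wrist 0.28 7456 [ 0.487 -0.31   0.275] [ 0.523 -0.2    0.285] inner y -0.267 -0.242
scene 0.21 1 [ 0.502 -0.272  0.213] [ 0.502 -0.272  0.213] inner y -0.272 9.0
scene 0.22 73 [ 0.49  -0.28   0.215] [ 0.516 -0.225  0.225] inner y -0.265 -0.238
scene 0.23 115 [ 0.49  -0.282  0.225] [ 0.518 -0.222  0.235] inner y -0.265 -0.238
scene 0.24 118 [ 0.49  -0.281  0.235] [ 0.517 -0.223  0.245] inner y -0.266 -0.239
scene 0.25 108 [ 0.489 -0.282  0.245] [ 0.517 -0.224  0.255] inner y -0.266 -0.239
scene 0.26 147 [ 0.487 -0.299  0.256] [ 0.519 -0.206  0.265] inner y -0.267 -0.238
scene 0.27 263 [ 0.485 -0.303  0.265] [ 0.517 -0.201  0.275] inner y -0.265 -0.237
scene 0.28 215 [ 0.484 -0.308  0.275] [ 0.52  -0.196  0.285] inner y -0.265 -0.239
```

View pics/c3.png

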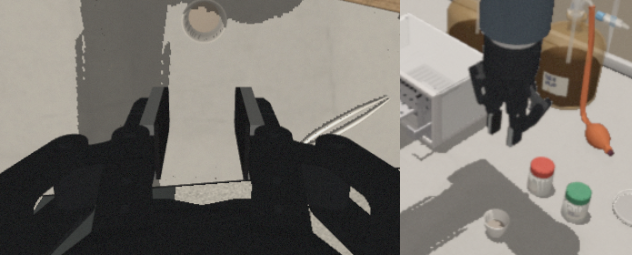

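The cameras agree that the fingertips are at z ≈ 0.216, while the TCP reads 0.192. So the tips are really about 24 mm above the reported TCP, and the jaws closed above the rim. I'll check the nose length.

```bash
python3 - <<'E'
from h import *
print(bot.nose_length,[a for a in dir(bot) if a[0]!="_"]); s=readout.read_state(); print(s["position"],s["joints"])
p=read_camera("scene");c=cloud(p,np.ones((480,640),bool))
q=c[(abs(c[:,0]-.45)<.08)&(abs(c[:,1]+.1)<.05)];print("table z",np.median(q[:,2]))
p=read_camera("wrist");r=spotter.regions_of(p,"crucible")[0]
c=cloud(p,np.ones((480,640),bool)); w=(abs(c[:,0]-.503)<.012)&(abs(c[:,1]+.253)<.03)&(c[:,2]>.1)&(c[:,2]<.26); print("lowest",np.sort(c[w][:,2])[:5])
E
```

```text
0.014 ['MotionError', 'close_job', 'nose_length']
[ 0.50343678 -0.25270605  0.19223522] [-1.87561818e-01  2.87236205e-01  1.11095647e-01  3.13187774e-06
 -1.39565911e+00  1.66755952e+00]
table z 0.5510794215069263
lowest [0.21648596 0.21648937 0.21702021 0.2173384  0.21758899]
```

```bash
python3 -m crank '[[[0,0,0],[0.05,0.002,0],0.068],[[0,0,0],[0.10,0.002,0],0.068],[[0,0,0],[0.15,0.002,0],0.068],[[0,0,0],[0.18,0.002,0],0.068],[[0,0,0],[0.18,0.002,0],0.068]]' 
python3 - <<'E'
from h import *
s=readout.read_state(); print(s["position"],s["gripper_width"])
for n in("wrist","scene"):
    p=read_camera(n);save(p,n[0]+"4")
    c=cloud(p,np.ones((480,640),bool)); w=(abs(c[:,0]-.503)<.012)&(abs(abs(c[:,1]+.253)-.043)<.009)&(c[:,2]>.012)&(c[:,2]<.26); print("lowest",np.sort(c[w][:,2])[:60:6].round(4))
E
```

```text
clock: 7.88
position: [0.5015, -0.2542, 0.0106]
ee_rot: [-0.704, 0.032, 0.708, 0.033]
ft_force: [0.6, 0.4, -0.2]
gripper_width: 0.0683
[ 0.50147033 -0.25424601  0.01060426] 0.06825365666845518
lowest [0.0413 0.0421 0.0425 0.0428 0.0431 0.0434 0.0436 0.044  0.0442 0.0443]
lowest [0.0417 0.0466 0.0506 0.0516 0.0535 0.0545 0.0559 0.0572 0.0585 0.0601]
```

View pics/w4.png

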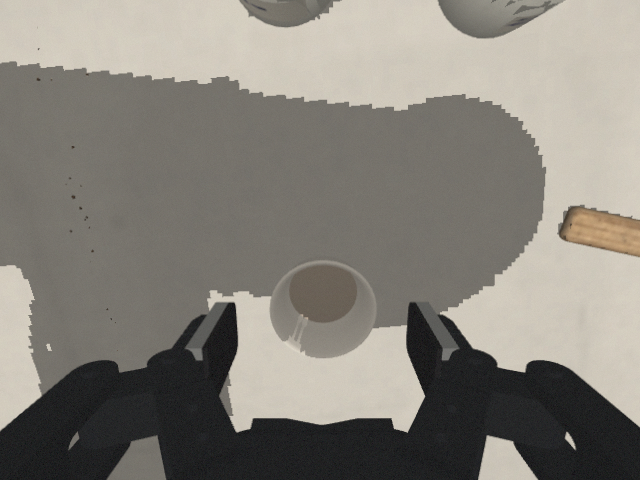

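The fingers now straddle the crucible, which is at (323,310). The jaw tips are at z ≈ 0.041, so I'll descend another 30 mm and grip.

```bash
python3 -m crank '[[[0,0,0],[0.015,0,-0.001],0.068],[[0,0,0],[0.025,0,-0.001],0.068],[[0,0,0],[0.030,0,-0.001],0.068],[[0,0,0],[0.030,0,-0.001],0.068]]' 25
python3 -m crank '[[[0,0,0],[0,0,0],0.052],[[0,0,0],[0,0,0],0.04],[[0,0,0],[0,0,0],0.035],[[0,0,0],[0,0,0],0.035],[[0,0,0],[0,0,0],0.035]]' 25
```

```text
clock: 8.48
position: [0.5041, -0.2548, -0.0176]
ee_rot: [-0.706, 0.032, 0.707, 0.032]
ft_force: [0.2, 0.6, -0.3]
gripper_width: 0.0674
clock: 9.1
position: [0.5048, -0.255, -0.0167]
ee_rot: [0.707, -0.032, -0.706, -0.032]
ft_force: [-0.3, -0.3, 5.9]
gripper_width: 0.041
```

```bash
python3 -m crank '[[[0,0,0],[-0.01,0,0],0.035],[[0,0,0],[-0.04,0,0],0.035],[[0,0,0],[-0.09,0,0],0.035],[[0,0,0],[-0.14,0,0],0.035],[[0,0,0],[-0.18,0,0],0.035]]'
python3 - <<'E'
from h import *
s=readout.read_state(); print(s["position"],s["gripper_width"],s["ft_force"],Ro.from_quat(s["ee_rot"]).as_matrix().round(3))
p=read_camera("wrist");save(p,"w5")
c=cloud(p,np.ones((480,640),bool));c=c[(abs(c[:,0]-.504)<.03)&(abs(c[:,1]+.254)<.04)&(c[:,2]>.05)]; print(len(c),np.percentile(c,[0,1,50],axis=0))
for r in spotter.regions_of(p,"crucible")[:1]:
    c=cloud(p,r["mask"]);print(r["confidence"],r["box"],c.min(0),c.max(0))
p=read_camera("scene");save(p,"s5")
for r in spotter.regions_of(p,"crucible")[:2]:
    c=cloud(p,r["mask"]);print(r["confidence"],r["box"],np.percentile(c,[1,99],axis=0))
cv2.imwrite("pics/c5.png",np.hstack([cv2.resize(cv2.imread("pics/w5.png"),(400,300)),cv2.resize(cv2.imread("pics/s5.png")[130:330,280:480],(300,300))]))
E
```

```text
clock: 9.72
position: [0.5045, -0.2548, 0.1653]
ee_rot: [0.707, -0.032, -0.706, -0.032]
ft_force: [0.7, -0.1, -0.6]
gripper_width: 0.041
[ 0.504454   -0.25479747  0.16529933] 0.04100292256094412 [ 0.68021701 -0.14096646 -0.64583115] [[ 0.002 -0.091 -0.996]
 [-0.    -0.996  0.091]
 [-1.     0.    -0.002]]
43892 [[ 0.48159234 -0.29399114  0.18418546]
 [ 0.48418523 -0.29239903  0.19698873]
 [ 0.51498138 -0.2544964   0.24702954]]
0.75 [258.3, 280.3, 126.0, 127.5] [ 3.23294176e-01 -2.83817390e-01  1.45222526e-04] [ 0.52606282 -0.22093182  0.22039985]
0.91 [359.9, 240.6, 17.2, 25.6] [[ 0.48501008 -0.27549431  0.18626336]
 [ 0.52587663 -0.23545403  0.22094249]]
```

View pics/c5.png

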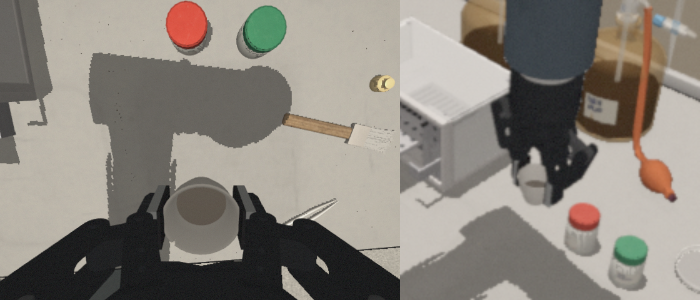

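Gripped and upright: the crucible sits between the jaws at (203,215), width 41 mm. Next is the carry over to the shelf.

```bash
python3 -m crank '[[[0,0,0],[0,-0.02,0],0.035],[[0,0,0],[0,-0.06,0],0.035],[[0,0,0],[0,-0.11,0],0.035],[[0,0,0],[0,-0.16,0],0.035],[[0,0,0],[0,-0.21,0],0.035]]'
python3 -m crank '[[[0,0,0],[0,-0.05,0],0.035],[[0,0,0],[0,-0.09,0],0.035],[[0,0,0],[0,-0.115,0],0.035],[[0,0,0],[0,-0.1245,0],0.035],[[0,0,0],[0,-0.1245,0],0.035]]'
python3 - <<'E'
from h import *
s=readout.read_state(); print(s["position"],s["gripper_width"])
p=read_camera("wrist");save(p,"w6")
c=cloud(p,np.ones((480,640),bool));e=c[(c[:,2]>.077)&(c[:,2]<.09)&(c[:,0]<.52)&(c[:,0]>.47)&(c[:,1]<.19)&(c[:,1]>0)];print("lip",len(e),e.min(0) if len(e) else 0)
if len(e)>9: print(cv2.fitLine(e[:,:2].astype(np.float32),cv2.DIST_HUBER,0,.01,.01).ravel(),e.max(0))
q=c[(abs(c[:,0]-.54)<.09)&(abs(c[:,1]-.1)<.06)&(abs(c[:,2]-.066)<.008)];print("plate z",np.median(q[:,2]),len(q))
for r in spotter.regions_of(p,"other_crucible")[:2]:
    c=cloud(p,r["mask"]);print(r["confidence"],r["box"],np.percentile(c,[2,50,98],axis=0).round(3))
E
```

```text
clock: 10.55
position: [0.5223, -0.0433, 0.1615]
ee_rot: [-0.705, 0.032, 0.707, 0.032]
ft_force: [1.6, -0.1, -1.0]
gripper_width: 0.0411
clock: 11.18
position: [0.5341, 0.0787, 0.162]
ee_rot: [-0.706, 0.032, 0.707, 0.031]
ft_force: [0.1, -0.8, 0.5]
gripper_width: 0.0412
[0.53410262 0.07866335 0.16198485] 0.041241526058868896
lip 749 [0.48825502 0.02944619 0.0770026 ]
[0.08580725 0.9963118  0.49889585 0.1182479 ] [0.50456493 0.17675344 0.08691124]
plate z 0.06743482467999508 20104
0.86 [200.1, 169.6, 40.8, 11.1] [[0.587 0.122 0.086]
 [0.59  0.135 0.1  ]
 [0.593 0.145 0.104]]
```

View pics/w6.png

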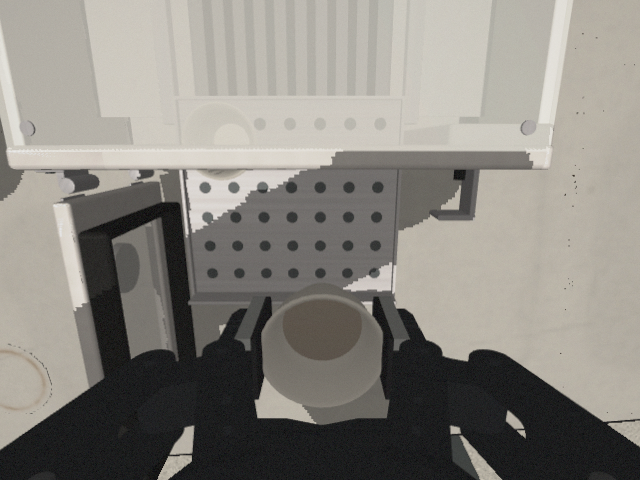

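The shelf plate is clear below. The lip edge runs along row ~297, and the other crucible is at (220,135), behind on the left. Now lowering gently.

```bash
python3 -m crank '[[[0,0,0],[0.03,0,0],0.035],[[0,0,0],[0.06,0,0],0.035],[[0,0,0],[0.085,0,0],0.035],[[0,0,0],[0.1,0,0],0.035],[[0,0,0],[0.105,0,0],0.035]]'
python3 -m crank '[[[0,0,0],[0.001,0,0],0.035],[[0,0,0],[0.002,0,0],0.035],[[0,0,0],[0.003,0,0],0.035],[[0,0,0],[0.004,0,0],0.035]]'
python3 -m crank '[[[0,0,0],[0.0005,0,0],0.035],[[0,0,0],[0.001,0,0],0.035],[[0,0,0],[0.0015,0,0],0.035]]'
```

```text
clock: 11.9
position: [0.5345, 0.0776, 0.0572]
ee_rot: [-0.706, 0.033, 0.707, 0.032]
ft_force: [0.0, 0.5, 0.9]
gripper_width: 0.0413
clock: 12.4
position: [0.5349, 0.0784, 0.0541]
ee_rot: [0.707, -0.032, -0.706, -0.032]
ft_force: [0.1, 1.0, 0.1]
gripper_width: 0.0413
clock: 12.78
position: [0.5347, 0.0783, 0.0523]
ee_rot: [-0.706, 0.032, 0.706, 0.032]
ft_force: [0.2, 0.4, -0.2]
gripper_width: 0.0412
```

```bash
for i in 1 2 3; do python3 -m crank '[[[0,0,0],[0.0005,0,0],0.035],[[0,0,0],[0.001,0,0],0.035],[[0,0,0],[0.001,0,0],0.035]]' | grep -E "pos|ft"; done
```

```text
position: [0.5347, 0.0783, 0.0512]
ft_force: [0.0, -0.8, -0.7]
position: [0.5347, 0.0783, 0.0502]
ft_force: [-0.8, 0.4, -0.3]
position: [0.5348, 0.0783, 0.0494]
ft_force: [-0.6, -0.4, 0.4]
```

```bash
python3 -m crank '[[[0,0,0],[0.0005,0,0],0.035],[[0,0,0],[0.0005,0,0],0.035]]' | grep -E "pos|ft";python3 -m crank '[[[0,0,0],[0.0005,0,0],0.035],[[0,0,0],[0.0005,0,0],0.035]]' | grep -E "pos|ft"
```

```text
position: [0.5351, 0.0783, 0.0493]
ft_force: [0.1, -1.0, 3.6]
position: [0.5356, 0.0782, 0.0493]
ft_force: [-1.0, -0.2, 6.5]
```

```bash
python3 - <<'E'
from h import *
p=read_camera("scene")
for t in("crucible","other_crucible"):
  for r in spotter.regions_of(p,t)[:1]:
    c=cloud(p,r["mask"]);print(t,r["confidence"],r["box"],np.percentile(c,[2,50,98],axis=0).round(4))
c=cloud(p,np.ones((480,640),bool));q=c[(abs(c[:,0]-.53)<.03)&(abs(c[:,1]-.14)<.03)&(abs(c[:,2]-.066)<.006)];print("plate",np.median(q[:,2]),len(q))
print(readout.read_state()["ft_force"])
E
```

```text
other_crucible 0.45 [219.5, 202.4, 72.4, 43.9] [[0.4913 0.023  0.0626]
 [0.5379 0.0716 0.066 ]
 [0.6334 0.1743 0.0832]]
plate 0.06584862346139653 261
[-0.25061428 -0.70638664  6.30338532]
```

Contact at the expected height, about 6 N. I'll back off half a millimetre and open slowly.

```bash
python3 -m crank '[[[0,0,0],[-0.0007,0,0],0.035],[[0,0,0],[-0.0007,0,0],0.042],[[0,0,0],[-0.0007,0,0],0.046],[[0,0,0],[-0.0007,0,0],0.052],[[0,0,0],[-0.0007,0,0],0.058]]'
python3 -m crank '[[[0,0,0],[-0.005,0,0],0.058],[[0,0,0],[-0.03,0,0],0.058],[[0,0,0],[-0.07,0,0],0.058],[[0,0,0],[-0.10,0,0],0.058],[[0,0,0],[-0.11,0,0],0.058]]'
python3 - <<'E'
from h import *
s=readout.read_state();print(s["position"])
p=read_camera("scene");save(p,"s7");p2=read_camera("wrist");save(p2,"w7")
for q in(p,p2):
 for t in("crucible","other_crucible"):
  for r in spotter.regions_of(q,t)[:1]:
    c=cloud(q,r["mask"]);print(t,r["confidence"],r["box"],np.percentile(c,[2,50,98],axis=0).round(4).tolist())
cv2.imwrite("pics/c7.png",np.hstack([cv2.resize(cv2.imread("pics/w7.png"),(400,300)),cv2.resize(cv2.imread("pics/s7.png")[130:280,140:340],(400,300))]))
E
```

```text
clock: 15.18
position: [0.5345, 0.0783, 0.0487]
ee_rot: [-0.706, 0.032, 0.707, 0.032]
ft_force: [0.6, -0.8, 0.7]
gripper_width: 0.0579
clock: 15.8
position: [0.5358, 0.0786, 0.1613]
ee_rot: [0.708, -0.032, -0.705, -0.033]
ft_force: [-0.3, 0.2, -0.1]
gripper_width: 0.0579
[0.53575629 0.07859894 0.1613233 ]
crucible 0.8 [246.4, 207.8, 23.2, 20.1] [[0.5147, 0.0585, 0.0646], [0.5381, 0.0822, 0.0882], [0.5869, 0.1335, 0.1011]]
other_crucible 0.51 [257.2, 187.3, 14.5, 18.1] [[0.5885, 0.1035, 0.0659], [0.6071, 0.1287, 0.0882], [0.63, 0.154, 0.1294]]
crucible 0.93 [287.5, 224.8, 71.9, 66.2] [[0.5144, 0.0579, 0.0805], [0.5304, 0.0783, 0.0842], [0.5543, 0.098, 0.1031]]
other_crucible 0.65 [200.2, 174.2, 37.7, 10.9] [[0.5874, 0.1231, 0.0877], [0.5902, 0.1347, 0.1014], [0.5924, 0.1441, 0.1036]]
```

View pics/c7.png

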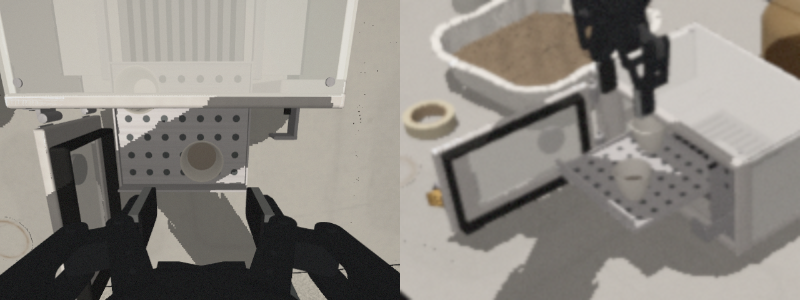

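Both crucibles stand upright, the new one at (200,160) in the wrist half. Next I'll move in front of the lip with the fingers closed and the tool tilted back so the hand clears the cabinet.

```bash
python3 -m crank '[[[0,0,0],[0,-0.01,0.05],0.058],[[0,0.12,0],[0,-0.018,0.087],0.03],[[0,0.24,0],[0.02,-0.018,0.087],0.0],[[0,0.35,0],[0.05,-0.018,0.087],0.0],[[0,0.35,0],[0.05,-0.018,0.087],0.0]]'
python3 - <<'E'
from h import *
s=readout.read_state();P=np.array(s["position"]);R=Ro.from_quat(s["ee_rot"]).as_matrix();print(P,s["gripper_width"],R.round(3))
for n in("scene","wrist"):
    p=read_camera(n);c=cloud(p,np.ones((480,640),bool))
    c=c[(c[:,0]<.50)&(c[:,0]>.38)&(abs(c[:,1]-.105)<.05)&(c[:,2]>.09)&(c[:,2]<.2)]
    L=(c-P)@R; L=L[(abs(L[:,1])<.03)&(abs(L[:,2])<.04)]
    i=np.argsort(-L[:,0]); print(n,len(L),"tip along tool x",L[i[:8],0].round(4),"z range tool",np.percentile(L[i[:200],2],[1,99]),"y",np.percentile(L[i[:200],1],[1,99]))
p=read_camera("scene");save(p,"s8")
E
```

```text
clock: 16.73
position: [0.4402, 0.0964, 0.0992]
ee_rot: [0.814, -0.041, -0.578, -0.02]
ft_force: [0.3, -1.0, 0.6]
gripper_width: -0.0
[0.44021365 0.09644086 0.09923014] -2.1108205076109094e-05 [[ 0.327 -0.09  -0.941]
 [-0.043 -0.996  0.08 ]
 [-0.944  0.015 -0.33 ]]
scene 224 tip along tool x [-0.0202 -0.0216 -0.0223 -0.0231 -0.0236 -0.0242 -0.026  -0.0261] z range tool [-0.01692946  0.01509312] y [-0.01235975  0.02941755]
wrist 16469 tip along tool x [-0.0301 -0.0304 -0.0304 -0.0307 -0.0308 -0.031  -0.0311 -0.0311] z range tool [-0.01771662 -0.01280195] y [-0.01532365  0.00784499]
```

```bash
python3 -m crank '[[[0,0,0],[0.0236,0,0.008],0],[[0,0,0],[0.0463,0,0.016],0],[[0,0,0],[0.0545,0,-0.008],0],[[0,0,0],[0.0578,0,-0.0171],0],[[0,0,0],[0.0578,0,-0.0171],0]]'
python3 - <<'E'
from h import *
s=readout.read_state();print(s["position"])
p=read_camera("scene");cv2.imwrite("pics/c9.png",cv2.resize(p["color"][140:280,140:340,::-1],None,fx=3,fy=3))
E
```

```text
clock: 17.5
position: [0.4871, 0.1015, 0.0615]
ee_rot: [0.819, -0.037, -0.572, -0.027]
ft_force: [-0.4, 0.8, -0.3]
gripper_width: -0.0001
[0.48713894 0.10154506 0.06153578]
```

View pics/c9.png

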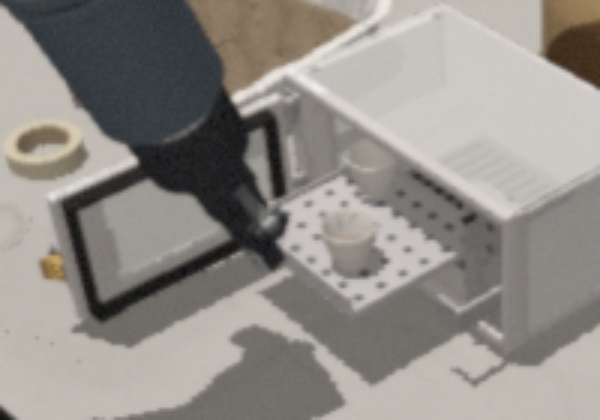

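The fingertip is just in front of the lip (around (275,265)) but near its top edge. I'll back off a little, lower it, then push.

```bash
python3 -m crank '[[[0,0,0],[-0.003,0,0.0095],0],[[0,0,0],[0.0083,0,0.0136],0],[[0,0,0],[0.0083,0,0.0136],0]]'
python3 - <<'E'
from h import *
s=readout.read_state();P=np.array(s["position"]);R=Ro.from_quat(s["ee_rot"]).as_matrix();print(P,R.round(3))
print("d",R.T@[.996,-.09,0], "front edge",P+R@[-.021,0,-.014])
p=read_camera("scene");c=cloud(p,np.ones((480,640),bool))
L=(c-P)@R; m=(abs(L[:,1])<.03)&(abs(L[:,2])<.02)&(L[:,0]<-.01)&(L[:,0]>-.06);q=c[m]; print(len(q),q[np.argsort(q[:,2])[:8]].round(3))
E
```

```text
clock: 17.92
position: [0.4742, 0.1012, 0.0476]
ee_rot: [0.818, -0.037, -0.573, -0.025]
ft_force: [0.5, -0.7, -0.0]
gripper_width: -0.0004
[0.47418709 0.10120175 0.04757192] [[ 0.34  -0.09  -0.936]
 [-0.032 -0.996  0.084]
 [-0.94   0.001 -0.342]]
d [ 3.41880934e-01 -2.62417831e-04 -9.39804957e-01] front edge [0.48014249 0.10068853 0.07209272]
82 [[0.459 0.099 0.066]
 [0.456 0.098 0.069]
 [0.459 0.099 0.07 ]
 [0.459 0.094 0.07 ]
 [0.462 0.095 0.07 ]
 [0.466 0.096 0.07 ]
 [0.457 0.098 0.071]
 [0.475 0.096 0.073]]
```

```bash
python3 -m crank '[[[0,0,0],[0.0031,0,-0.0085],0],[[0,0,0],[0.0038,0,-0.0103],0],[[0,0,0],[0.0044,0,-0.0122],0],[[0,0,0],[0.0051,0,-0.0141],0],[[0,0,0],[0.0062,0,-0.0169],0]]' |grep -E "clock|pos|ft"
python3 -m crank '[[[0,0,0],[0.001,0,-0.0028],0],[[0,0,0],[0.0021,0,-0.0056],0],[[0,0,0],[0.0034,0,-0.0094],0],[[0,0,0],[0.0048,0,-0.0132],0],[[0,0,0],[0.0065,0,-0.0179],0]]' |grep -E "clock|pos|ft"
python3 -m crank '[[[0,0,0],[0.0017,0,-0.0047],0],[[0,0,0],[0.0034,0,-0.0094],0],[[0,0,0],[0.0051,0,-0.0141],0],[[0,0,0],[0.0068,0,-0.0188],0],[[0,0,0],[0.0085,0,-0.0235],0]]' |grep -E "clock|pos|ft"
```

```text
clock: 18.6
position: [0.4936, 0.1001, 0.0481]
ft_force: [0.1, 0.2, 0.1]
clock: 19.23
position: [0.5127, 0.0984, 0.0481]
ft_force: [-1.0, 0.3, 0.3]
clock: 19.85
position: [0.5376, 0.0961, 0.0481]
ft_force: [-1.6, 1.5, -0.6]
```

```bash
python3 -m crank '[[[0,0,0],[0.0017,0,-0.0047],0],[[0,0,0],[0.0034,0,-0.0094],0],[[0,0,0],[0.0051,0,-0.0141],0],[[0,0,0],[0.0068,0,-0.0188],0],[[0,0,0],[0.0085,0,-0.0235],0]]' |grep -E "clock|pos|ft"
python3 -m crank '[[[0,0,0],[0.0017,0,-0.0047],0],[[0,0,0],[0.0034,0,-0.0094],0],[[0,0,0],[0.0048,0,-0.0132],0],[[0,0,0],[0.0058,0,-0.016],0],[[0,0,0],[0.0062,0,-0.017],0]]' |grep -E "clock|pos|ft"
python3 - <<'E'
from h import *
s=readout.read_state();print(s["position"])
p=read_camera("scene");save(p,"s10");p=read_camera("wrist");cv2.imwrite("pics/c10.png",np.hstack([cv2.resize(cv2.imread("pics/s10.png")[140:280,140:340],(400,300)),cv2.resize(p["color"][:,:,::-1],(400,300))]))
c=cloud(p,np.ones((480,640),bool));e=c[(c[:,2]>.077)&(c[:,2]<.09)&(c[:,0]<.63)&(c[:,0]>.54)&(c[:,1]<.19)&(c[:,1]>0)];print(len(e),np.percentile(e,[1,50],axis=0) if len(e) else 0)
E
```

```text
clock: 20.48
position: [0.5625, 0.0938, 0.0482]
ft_force: [-1.0, 0.4, -0.6]
clock: 21.1
position: [0.5805, 0.0922, 0.0483]
ft_force: [-0.1, 1.3, -0.4]
[0.58045358 0.09217414 0.04827741]
4183 [[0.57286425 0.02373018 0.07810729]
 [0.58237131 0.09465097 0.085175  ]]
```

View pics/c10.png

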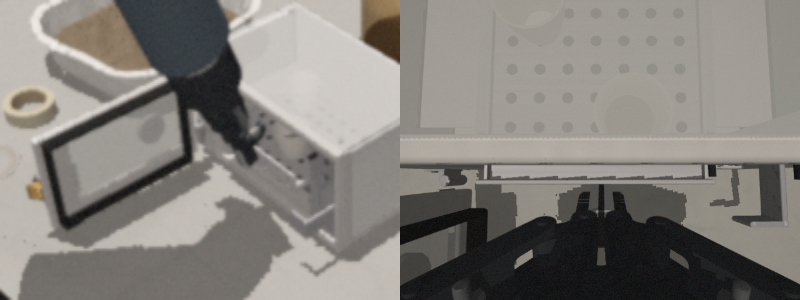

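The shelf is nearly in, with the lip at row ~180 on the right, and both crucibles are upright. I'll push slowly until the force rises.

```bash
python3 -m crank '[[[0,0,0],[0.0007,0,-0.0019],0],[[0,0,0],[0.0014,0,-0.0038],0],[[0,0,0],[0.0021,0,-0.0056],0],[[0,0,0],[0.0027,0,-0.0075],0],[[0,0,0],[0.0034,0,-0.0094],0]]' |grep -E "clock|pos|ft"
for i in 1 2 3 4; do python3 -m crank '[[[0,0,0],[0.0003,0,-0.0009],0],[[0,0,0],[0.0007,0,-0.0019],0],[[0,0,0],[0.0007,0,-0.0019],0]]' |grep -E "pos|ft"; done
```

```text
clock: 21.82
position: [0.5886, 0.0912, 0.048]
ft_force: [-25.7, 9.0, 17.3]
position: [0.5887, 0.0911, 0.0479]
ft_force: [-31.5, 9.5, 19.9]
position: [0.589, 0.091, 0.0478]
ft_force: [-45.9, 16.2, 31.1]
position: [0.5892, 0.0908, 0.0477]
ft_force: [-59.3, 19.8, 40.4]
position: [0.5894, 0.0907, 0.0476]
ft_force: [-74.4, 24.5, 51.0]
```

I shouldn't have looped that without checking: the force reached 74 N. Backing off at once and looking.

```bash
python3 -m crank '[[[0,0,0],[-0.003,0,0.009],0],[[0,0,0],[-0.007,0,0.019],0],[[0,0,0],[-0.015,0,0.04],0],[[0,0,0],[-0.02,0,0.055],0],[[0,0,0],[-0.02,0,0.055],0]]'
python3 - <<'E'
from h import *
ax=np.array([.996,-.09]);
for n in("wrist","scene"):
    p=read_camera(n);save(p,n[0]+"11")
    c=cloud(p,np.ones((480,640),bool));w=(c[:,1]<.19)&(c[:,1]>0)&(c[:,0]>.56)&(c[:,0]<.64)
    for a,b in((.075,.088),(.128,.145)):
        e=c[w&(c[:,2]>a)&(c[:,2]<b)]; print(n,a,len(e),"front along cabinet x", np.percentile(e[:,:2]@ax,[.5,2,10,50]).round(4))
    for t in("crucible","other_crucible"):
      for r in spotter.regions_of(p,t)[:1]:
        q=cloud(p,r["mask"]);print(t,r["confidence"],r["box"],np.percentile(q,[2,50,98],axis=0).round(3).tolist())
    m=spotter.mark_of(p,"shelf_front"); print([(a["confidence"],at_z(p,[a["point"]],.084)) for a in m[:1]])
cv2.imwrite("pics/c11.png",np.hstack([cv2.resize(cv2.imread("pics/s11.png")[140:280,140:340],(400,300)),cv2.resize(cv2.imread("pics/w11.png"),(400,300))]))
E
```

```text
clock: 23.95
position: [0.5395, 0.0957, 0.0481]
ee_rot: [0.819, -0.037, -0.573, -0.026]
ft_force: [-0.2, -0.8, -0.4]
gripper_width: -0.0002
wrist 0.075 6958 front along cabinet x [0.5777 0.5779 0.5781 0.5793]
wrist 0.128 70228 front along cabinet x [0.5808 0.5811 0.5816 0.5911]
crucible 0.75 [340.7, 109.5, 43.5, 12.5] [[0.608, 0.066, 0.07], [0.61, 0.073, 0.085], [0.616, 0.079, 0.093]]
[(0.95, array([[0.59050365, 0.09475572, 0.084     ]]))]
scene 0.075 244 front along cabinet x [0.5772 0.5777 0.5787 0.581 ]
scene 0.128 1111 front along cabinet x [0.5809 0.5816 0.583  0.6008]
[(0.87, array([[0.581602  , 0.09349879, 0.084     ]]))]
```

View pics/c11.png

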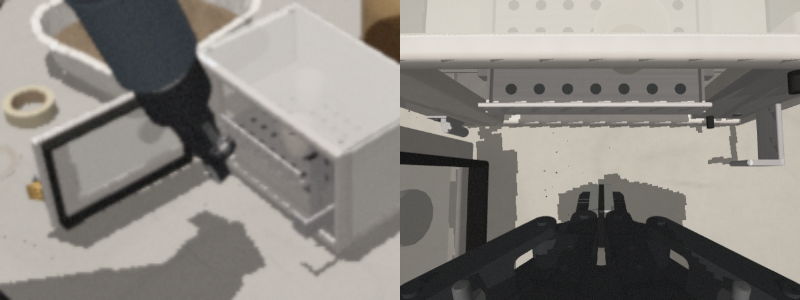

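The lip's front sits at 0.578, against 0.581 for the cabinet face, so it is 3 mm proud and the shelf is fully home. Now to untilt, rise, and go over to the outer side of the door.

```bash
python3 -m crank '[[[0,-0.05,0],[-0.04,0.002,0.02],0],[[0,-0.15,0],[-0.09,0.004,0.04],0],[[0,-0.25,0],[-0.142,0.009,0.054],0],[[0,-0.35,0],[-0.142,0.009,0.054],0],[[0,-0.35,0],[-0.142,0.009,0.054],0]]'
python3 - <<'E'
from h import *
s=readout.read_state();P=np.array(s["position"]);R=Ro.from_quat(s["ee_rot"]).as_matrix();print(P,R.round(3),s["joints"])
print("to A",R.T@(np.array([.455,.28,.16])-P))
p=read_camera("top");
d=spotter.regions_of(p,"door_leaf")[0]; c=cloud(p,d["mask"]); c=c[(c[:,2]>.12)&(c[:,2]<.145)&(c[:,0]<.57)]
l=cv2.fitLine(c[:,:2].astype(np.float32),cv2.DIST_HUBER,0,.01,.01).ravel(); print("door top line",l,np.percentile(c,[1,99],axis=0).round(3))
E
```

```text
clock: 24.98
position: [0.4416, 0.0963, 0.1632]
ee_rot: [0.706, -0.032, -0.706, -0.033]
ft_force: [0.3, -0.0, -0.3]
gripper_width: 0.0
[0.44161439 0.09628523 0.16320282] [[ 0.    -0.092 -0.996]
 [ 0.001 -0.996  0.092]
 [-1.    -0.001 -0.   ]] [ 5.62628170e-01  8.05967431e-02 -2.20316763e-01 -7.65214864e-04
 -1.26929848e+00  9.15883020e-01]
to A [ 0.00337504 -0.18416266  0.00364331]Traceback (most recent call last):
  File "<stdin>", line 5, in <module>
IndexError: list index out of range
```

```bash
python3 -m crank '[[[0.18,0,0],[0,-0.04,0],0],[[0.36,0,0],[0,-0.09,0],0],[[0.54,0,0],[0,-0.14,0],0],[[0.72,0,0],[0,-0.18,0],0],[[0.9,0,0],[0,-0.19,0],0]]'
python3 -m crank '[[[0.18,0,0],[0,0,0],0],[[0.36,0,0],[0,0,0],0],[[0.54,0,0],[0,0,0],0],[[0.67,0,0],[0,0,0],0],[[0.67,0,0],[0,0,0],0]]'
python3 - <<'E'
from h import *
s=readout.read_state();P=np.array(s["position"]);R=Ro.from_quat(s["ee_rot"]).as_matrix();print(P,R.round(3),s["joints"])
for n in("wrist","scene"):
  p=read_camera(n);save(p,n[0]+"12")
  for t in("door_push","door_hinge","bolt_tip"):
    m=spotter.mark_of(p,t); print(n,t,[(round(a["confidence"],2),at_z(p,[a["point"]],dict(door_push=.108,door_hinge=.076,bolt_tip=.06)[t]).round(3)) for a in m[:1]])
  c=cloud(p,np.ones((480,640),bool)); c=c[(c[:,0]>.37)&(c[:,0]<.57)&(abs(c[:,1]-.21)<.03)&(c[:,2]>.127)&(c[:,2]<.14)]
  if len(c)>20: print(n,len(c),cv2.fitLine(c[:,:2].astype(np.float32),cv2.DIST_HUBER,0,.01,.01).ravel(),c.max(0),c.min(0))
E
```

```text
clock: 25.7
position: [0.4566, 0.2869, 0.1619]
ee_rot: [0.622, -0.338, -0.621, -0.337]
ft_force: [0.7, -0.2, -0.3]
gripper_width: -0.0002
clock: 26.32
position: [0.4568, 0.2848, 0.1626]
ee_rot: [-0.478, 0.522, 0.477, 0.521]
ft_force: [-0.5, 0.1, -0.2]
gripper_width: -0.0001
[0.45676697 0.28478618 0.16258172] [[-0.    -0.996  0.088]
 [-0.001  0.088  0.996]
 [-1.     0.    -0.001]] [ 8.48780853e-01  2.50577401e-01 -1.45638067e-02  4.77581360e-04
 -1.30650293e+00 -9.37331572e-01]
wrist door_push [(0.7, array([[0.436, 0.23 , 0.108]]))]
wrist door_hinge []
wrist bolt_tip [(0.62, array([[0.372, 0.251, 0.06 ]]))]
wrist 19092 [ 0.9959018  -0.09044059  0.47626638  0.21305332] [0.56993472 0.2342087  0.13790995] [0.37987802 0.19238163 0.12981465]
scene door_push [(0.74, array([[0.434, 0.217, 0.108]]))]
scene door_hinge [(0.73, array([[0.604, 0.211, 0.076]]))]
scene bolt_tip [(0.6, array([[0.627, 0.236, 0.06 ]]))]
scene 669 [ 0.9961564  -0.08759261  0.47276965  0.21205431] [0.56986029 0.23446281 0.13652265] [0.38225261 0.18967726 0.12703675]
```

View pics/w12.png

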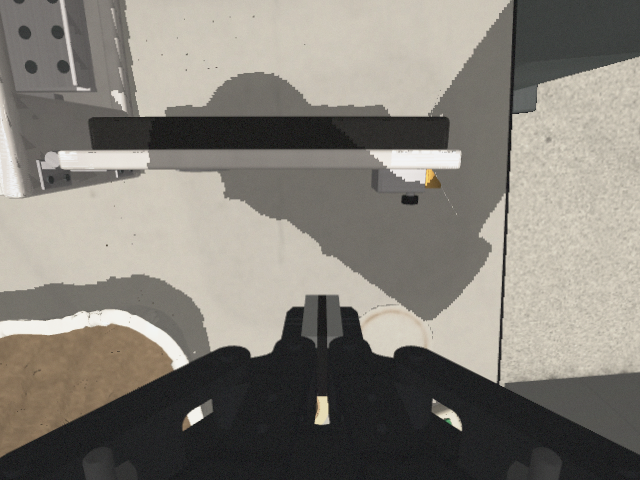

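The door sits edge-on along row ~158 with its latch case at (400,185). The fingers at (321,320) point between the hygrometer and the latch. I'll descend and approach the face.

```bash
python3 -m crank '[[[0,0,0],[0.03,0.008,0],0],[[0,0,0],[0.06,0.01,0],0],[[0,0,0],[0.083,0.01,-0.015],0],[[0,0,0],[0.083,0.01,-0.032],0],[[0,0,0],[0.083,0.01,-0.036],0]]'
python3 - <<'E'
from h import *
s=readout.read_state();P=np.array(s["position"]);R=Ro.from_quat(s["ee_rot"]).as_matrix();print(P)
p=read_camera("wrist");save(p,"w13");c=cloud(p,np.ones((480,640),bool));L=(c-P)@R
d=L[(abs(L[:,1])<.1)&(L[:,2]<-.01)&(L[:,2]>-.07)&(abs(c[:,2]-.132)<.004)];print("door top in tool z",np.percentile(d[:,2],[1,50,99]).round(4))
d=L[(c[:,2]>.12)&(c[:,2]<.137)&(L[:,2]<-.01)&(L[:,2]>-.07)&(abs(L[:,1])<.3)];print("y extent",np.percentile(d[:,1],[.1,99.9]))
f=L[(abs(L[:,1])<.02)&(abs(L[:,2])<.03)&(L[:,0]<-.015)&(L[:,0]>-.045)];print("finger z,y,x",np.percentile(f,[.5,99.5],axis=0).round(4))
E
```

```text
clock: 27.35
position: [0.4448, 0.2496, 0.0813]
ee_rot: [-0.477, 0.522, 0.477, 0.523]
ft_force: [0.6, -0.4, 0.5]
gripper_width: 0.0001
[0.44481166 0.24956094 0.08125223]
door top in tool z [-0.0467 -0.0347 -0.0121]
y extent [-0.10487088  0.06127915]
finger z,y,x [[-0.045  -0.0134 -0.0123]
 [-0.0308  0.0136 -0.0071]]
```

```bash
python3 -m crank '[[[0,0,0],[0,0,-0.006],0],[[0,0,0],[0,0,-0.012],0],[[-0.05,0,0],[0,0.0008,-0.0195],0],[[-0.1,0,0],[0,0.0012,-0.0271],0],[[-0.15,0,0],[0,0.0013,-0.0346],0]]'
python3 -m crank '[[[-0.07,0,0],[0,0.001,-0.0106],0],[[-0.15,0,0],[0,0.0013,-0.0226],0],[[-0.23,0,0],[0,0.0006,-0.0347],0],[[-0.31,0,0],[0,-0.001,-0.0467],0],[[-0.39,0,0],[0,-0.0037,-0.0585],0]]'
python3 - <<'E'
from h import *
s=readout.read_state();P=np.array(s["position"]);R=Ro.from_quat(s["ee_rot"]).as_matrix();print(P,R[:,2].round(3))
p=read_camera("wrist");save(p,"w14");c=cloud(p,np.ones((480,640),bool));L=(c-P)@R
d=L[(abs(L[:,1])<.3)&(L[:,2]<-.005)&(L[:,2]>-.08)&(abs(c[:,2]-.132)<.004)&(abs(L[:,1])>.02)];print(cv2.fitLine(d[:,1:].astype(np.float32),cv2.DIST_HUBER,0,.01,.01).ravel(),np.percentile(d[:,1:],[1,99],axis=0))
E
```

```text
clock: 28.02
position: [0.4401, 0.2159, 0.0804]
ee_rot: [0.515, -0.484, -0.515, -0.485]
ft_force: [0.2, 1.4, 0.0]
gripper_width: 0.0001
clock: 28.65
position: [0.4473, 0.1575, 0.0804]
ee_rot: [0.6, -0.375, -0.599, -0.375]
ft_force: [0.5, -0.2, -0.4]
gripper_width: 0.0004
[0.44729982 0.15754813 0.08042504] [-0.438  0.899  0.   ]
[ 0.99999654  0.00262353 -0.03374335 -0.02562871] [[-0.10402406 -0.03744065]
 [ 0.05552386 -0.0125232 ]]
```

```bash
python3 -m crank '[[[-0.09,0,0],[0,0.0012,-0.014],0],[[-0.18,0,0],[0,0.0011,-0.0281],0],[[-0.27,0,0],[0,-0.0003,-0.0421],0],[[-0.36,0,0],[0,-0.0029,-0.0559],0],[[-0.45,0,0],[0,-0.0067,-0.0694],0]]'
python3 - <<'E'
from h import *
s=readout.read_state();P=np.array(s["position"]);R=Ro.from_quat(s["ee_rot"]).as_matrix();print(P,R[:,2].round(3),s["joints"])
p=read_camera("wrist");save(p,"w15");c=cloud(p,np.ones((480,640),bool));L=(c-P)@R
d=L[(abs(L[:,1])<.3)&(L[:,2]<-.005)&(L[:,2]>-.05)&(abs(c[:,2]-.132)<.004)&(abs(L[:,1])>.02)];print(cv2.fitLine(d[:,1:].astype(np.float32),cv2.DIST_HUBER,0,.01,.01).ravel(),np.percentile(d[:,1:],[1,99],axis=0))
E
```

```text
clock: 29.32
position: [0.4835, 0.0981, 0.0803]
ee_rot: [0.668, -0.232, -0.668, -0.232]
ft_force: [-0.4, 0.8, -0.2]
gripper_width: -0.0003
[0.48352766 0.09809315 0.0802741 ] [-0.784  0.62   0.   ] [ 5.18251303e-01  2.24209963e-01 -2.70970593e-01 -2.68844859e-04
 -1.07505001e+00  3.83650390e-01]
[ 0.99998     0.0063245  -0.03448281 -0.02545306] [[-0.10356669 -0.03728518]
 [ 0.05384423 -0.01225572]]
```

```bash
python3 -m crank '[[[-0.09,0,0],[0,0.0012,-0.014],0],[[-0.18,0,0],[0,0.0011,-0.0281],0],[[-0.26,0,0],[0,0,-0.0405],0],[[-0.32,0,0],[0,-0.0016,-0.0498],0],[[-0.37,0,0],[0,-0.0033,-0.0574],0]]'
python3 - <<'E'
from h import *
s=readout.read_state();P=np.array(s["position"]);R=Ro.from_quat(s["ee_rot"]).as_matrix();print(P,R[:,2].round(3),s["ft_force"])
p=read_camera("wrist");save(p,"w16");c=cloud(p,np.ones((480,640),bool));L=(c-P)@R
d=L[(abs(L[:,1])<.3)&(L[:,2]<-.005)&(L[:,2]>-.042)&(abs(c[:,2]-.132)<.004)&(abs(L[:,1])>.02)];print(cv2.fitLine(d[:,1:].astype(np.float32),cv2.DIST_HUBER,0,.01,.01).ravel(),np.percentile(d[:,1:],[1,99],axis=0))
p=read_camera("scene");save(p,"s16")
cv2.imwrite("pics/c16.png",np.hstack([cv2.resize(cv2.imread("pics/s16.png")[140:280,140:340],(400,300)),cv2.resize(cv2.imread("pics/w16.png"),(400,300))]))
E
```

```text
clock: 30.0
position: [0.5303, 0.0652, 0.0801]
ee_rot: [-0.699, 0.106, 0.699, 0.106]
ft_force: [-0.3, 0.8, 0.2]
gripper_width: -0.0002
[0.53033236 0.06516322 0.08009211] [-0.955  0.297  0.   ] [-0.31828918  0.76874246  0.20372576]
[ 0.99986154  0.01664053 -0.03927292 -0.02552745] [[-0.10326546 -0.03742618]
 [ 0.05277423 -0.01215878]]
```

I've used up the picture allowance, so I'll go on with depth and force numbers. Easing in slowly from here, one short step at a time.

```bash
python3 -m crank '[[[-0.015,0,0],[0,0.0003,-0.0024],0],[[-0.03,0,0],[0,0.0005,-0.0048],0],[[-0.045,0,0],[0,0.0007,-0.0072],0],[[-0.06,0,0],[0,0.0009,-0.0096],0],[[-0.075,0,0],[0,0.0011,-0.012],0]]'
python3 -m crank '[[[-0.006,0,0],[0,0.0001,-0.001],0],[[-0.012,0,0],[0,0.0002,-0.002],0],[[-0.012,0,0],[0,0.0002,-0.002],0]]'
```

```text
clock: 30.72
position: [0.5415, 0.0604, 0.0801]
ee_rot: [0.703, -0.079, -0.703, -0.079]
ft_force: [0.6, 0.5, 0.7]
gripper_width: 0.0001
clock: 31.1
position: [0.5434, 0.0597, 0.0801]
ee_rot: [0.703, -0.075, -0.703, -0.075]
ft_force: [-0.1, 0.3, -0.4]
gripper_width: -0.0001
```

```bash
python3 -m crank '[[[-0.006,0,0],[0,0.0001,-0.001],0],[[-0.012,0,0],[0,0.0002,-0.002],0],[[-0.012,0,0],[0,0.0002,-0.002],0]]' |grep -E "clock|pos|ft"
python3 -m crank '[[[-0.006,0,0],[0,0.0001,-0.001],0],[[-0.006,0,0],[0,0.0001,-0.001],0]]' |grep -E "clock|pos|ft"
```

```text
clock: 31.48
position: [0.5453, 0.0591, 0.0801]
ft_force: [0.2, -0.4, 0.9]
clock: 31.72
position: [0.5463, 0.0588, 0.0801]
ft_force: [0.3, 0.2, 0.9]
```

```bash
python3 -m crank '[[[-0.006,0,0],[0,0.0001,-0.001],0],[[-0.006,0,0],[0,0.0001,-0.001],0]]' |grep -E "clock|pos|ft"; python3 -m crank '[[[-0.006,0,0],[0,0.0001,-0.001],0],[[-0.006,0,0],[0,0.0001,-0.001],0]]' |grep -E "clock|pos|ft"
```

```text
clock: 31.98
position: [0.5472, 0.0585, 0.0801]
ft_force: [0.4, 0.8, -0.2]
clock: 32.22
position: [0.5482, 0.0583, 0.0801]
ft_force: [0.4, -0.1, 0.1]
```

```bash
for i in 1 2; do python3 -m crank '[[[-0.006,0,0],[0,0.0001,-0.001],0],[[-0.006,0,0],[0,0.0001,-0.001],0]]' |grep -E "pos|ft"; done
python3 - <<'E'
from h import *
s=readout.read_state();P=np.array(s["position"]);R=Ro.from_quat(s["ee_rot"]).as_matrix()
p=read_camera("wrist");c=cloud(p,np.ones((480,640),bool));L=(c-P)@R
d=L[(abs(L[:,1])<.3)&(L[:,2]<-.005)&(L[:,2]>-.03)&(abs(c[:,2]-.130)<.006)&(abs(L[:,1])>.02)];print(len(d),cv2.fitLine(d[:,1:].astype(np.float32),cv2.DIST_HUBER,0,.01,.01).ravel(),np.percentile(d[:,1:],[1,99],axis=0))
print("yaw",np.arctan2(R[1,2],-R[0,2])-.09)
E
```

```text
position: [0.5491, 0.0579, 0.0801]
ft_force: [-0.2, 0.1, 0.3]
position: [0.5501, 0.0577, 0.08]
ft_force: [0.6, 0.4, 0.5]
17913 [ 0.99998844  0.00480997 -0.03399382 -0.02116755] [[-0.10377733 -0.02977675]
 [ 0.05341995 -0.01190693]]
yaw 0.0817045252985042
```

```bash
python3 -m crank '[[[-0.006,0,0],[0,0.0001,-0.001],0],[[-0.006,0,0],[0,0.0001,-0.001],0]]' |grep -E "pos|ft"; python3 -m crank '[[[-0.006,0,0],[0,0.0001,-0.001],0],[[-0.006,0,0],[0,0.0001,-0.001],0]]' |grep -E "pos|ft"
```

```text
position: [0.5511, 0.0574, 0.0801]
ft_force: [0.2, 0.5, 0.1]
position: [0.5515, 0.0572, 0.08]
ft_force: [-2.6, 0.7, 0.7]
```

```bash
python3 -m crank '[[[-0.006,0,0],[0,0.0001,-0.001],0],[[-0.006,0,0],[0,0.0001,-0.001],0]]' |grep -E "pos|ft"; python3 -m crank '[[[-0.003,0,0],[0,0,-0.0005],0],[[-0.003,0,0],[0,0,-0.0005],0]]' |grep -E "pos|ft"
```

```text
position: [0.5525, 0.057, 0.08]
ft_force: [-4.6, 1.1, 2.8]
position: [0.553, 0.0568, 0.08]
ft_force: [-5.5, 2.0, 3.3]
```

The bevel has met the keeper. Continuing in half-millimetre steps and watching the force.

```bash
for i in 1 2 3; do python3 -m crank '[[[-0.003,0,0],[0,0,-0.0005],0],[[-0.003,0,0],[0,0,-0.0005],0]]' |grep -E "pos|ft"; done
```

```text
position: [0.5535, 0.0567, 0.08]
ft_force: [-3.8, 1.1, 3.4]
position: [0.5539, 0.0566, 0.08]
ft_force: [-5.2, 1.3, 3.2]
position: [0.5543, 0.0565, 0.08]
ft_force: [-6.5, 0.8, 3.2]
```

```bash
for i in 1 2 3; do python3 -m crank '[[[-0.003,0,0],[0,0,-0.0005],0],[[-0.003,0,0],[0,0,-0.0005],0]]' |grep -E "pos|ft"; done
```

```text
position: [0.5547, 0.0564, 0.08]
ft_force: [-5.0, 2.1, 4.0]
position: [0.5551, 0.0563, 0.08]
ft_force: [-6.6, 1.0, 3.4]
position: [0.5555, 0.0562, 0.08]
ft_force: [-5.6, 1.1, 4.0]
```

```bash
for i in 1 2 3; do python3 -m crank '[[[-0.003,0,0],[0,0,-0.0005],0],[[-0.003,0,0],[0,0,-0.0005],0]]' |grep -E "pos|ft"; done
```

```text
position: [0.5562, 0.056, 0.08]
ft_force: [-5.2, 1.9, 3.7]
position: [0.5575, 0.0558, 0.08]
ft_force: [-2.2, -2.3, 2.4]
position: [0.5579, 0.056, 0.0799]
ft_force: [-1.9, -1.7, 0.3]
```

```bash
for i in 1 2 3; do python3 -m crank '[[[-0.003,0,0],[0,0,-0.0005],0],[[-0.003,0,0],[0,0,-0.0005],0]]' |grep -E "pos|ft"; done
```

```text
position: [0.5582, 0.0559, 0.0799]
ft_force: [-3.7, -2.4, 1.0]
position: [0.5585, 0.0558, 0.0799]
ft_force: [-4.3, -2.7, 2.1]
position: [0.5589, 0.0557, 0.0799]
ft_force: [-4.4, -3.1, 2.3]
```

```bash
for i in 1 2; do python3 -m crank '[[[-0.003,0,0],[0,0,-0.0005],0],[[-0.003,0,0],[0,0,-0.0005],0]]' |grep -E "pos|ft"; done
```

```text
position: [0.56, 0.0561, 0.0799]
ft_force: [-1.3, -1.1, -0.6]
position: [0.5606, 0.0563, 0.08]
ft_force: [-3.2, 0.3, -0.9]
```

```bash
for i in 1 2; do python3 -m crank '[[[-0.002,0,0],[0,0,-0.0005],0],[[-0.002,0,0],[0,0,-0.0005],0]]' |grep -E "pos|ft"; done
```

```text
position: [0.5606, 0.0562, 0.08]
ft_force: [-4.0, 0.8, 2.1]
position: [0.5607, 0.0562, 0.08]
ft_force: [-5.4, 2.0, 3.0]
```

```bash
for i in 1 2; do python3 -m crank '[[[-0.002,0,0],[0,0,-0.0004],0],[[-0.002,0,0],[0,0,-0.0004],0]]' |grep -E "pos|ft"; done
python3 - <<'E'
from h import *
s=readout.read_state();P=np.array(s["position"]);R=Ro.from_quat(s["ee_rot"]).as_matrix()
print("force in tool",R.T@s["ft_force"],"yaw",np.arctan2(R[1,2],-R[0,2])-.09)
p=read_camera("wrist");c=cloud(p,np.ones((480,640),bool));L=(c-P)@R
d=L[(L[:,1]<.06)&(L[:,1]>-.16)&(L[:,2]<-.005)&(L[:,2]>-.019)&(abs(c[:,2]-.129)<.006)&(abs(L[:,1])>.02)];l=cv2.fitLine(d[:,1:].astype(np.float32),cv2.DIST_HUBER,0,.01,.01).ravel();print(len(d),l,np.percentile(d[:,1:],[1,99],axis=0))
E
```

```text
position: [0.5609, 0.0561, 0.08]
ft_force: [-6.1, 2.0, 2.8]
position: [0.5611, 0.0561, 0.08]
ft_force: [-7.7, 1.7, 3.5]
force in tool [-3.51522656 -0.92109772  7.80228972] yaw 0.010713697747157622
1894 [ 9.9999988e-01  4.4889399e-04 -2.8418940e-02 -1.4968132e-02] [[-0.10401176 -0.01893292]
 [ 0.05587663 -0.01113705]]
```

```bash
for i in 1 2; do python3 -m crank '[[[0,0,0],[0,0,-0.0003],0],[[0,0,0],[0,0,-0.0003],0]]' |grep -E "pos|ft"; done
```

```text
position: [0.5613, 0.056, 0.08]
ft_force: [-6.4, 1.7, 2.7]
position: [0.5615, 0.056, 0.08]
ft_force: [-8.5, 2.1, 4.0]
```

```bash
python3 -m crank '[[[0,0,0],[0,0,-0.0003],0],[[0,0,0],[0,0,-0.0003],0]]' |grep -E "pos|ft"
```

```text
position: [0.5617, 0.056, 0.08]
ft_force: [-8.4, 1.9, 4.6]
```

```bash
for i in 1 2; do python3 -m crank '[[[0,0,0],[0,0,-0.0003],0],[[0,0,0],[0,0,-0.0003],0]]' |grep -E "pos|ft"; done
```

```text
position: [0.5619, 0.0559, 0.08]
ft_force: [-9.0, 2.2, 3.8]
position: [0.5618, 0.0559, 0.08]
ft_force: [-9.8, 1.7, 5.5]
```

```bash
for i in 1 2; do python3 -m crank '[[[0,0,0],[0,0,-0.0003],0],[[0,0,0],[0,0,-0.0003],0]]' |grep -E "pos|ft"; done
```

```text
position: [0.5618, 0.0559, 0.08]
ft_force: [-10.3, 2.7, 5.4]
position: [0.5618, 0.0559, 0.08]
ft_force: [-12.2, 3.3, 6.4]
```

The door has stalled at x = 0.5618 with the force rising, which suggests the stop. I'll back off step by step: an unlatched door would be followed back by the seal.

```bash
for i in 1 2 3 4 5; do python3 -m crank '[[[0,0,0],[0,0,0.0007],0],[[0,0,0],[0,0,0.0007],0]]' |grep -E "pos|ft"; done
python3 - <<'E'
from h import *
s=readout.read_state();P=np.array(s["position"]);R=Ro.from_quat(s["ee_rot"]).as_matrix()
p=read_camera("wrist");c=cloud(p,np.ones((480,640),bool));L=(c-P)@R
d=L[(L[:,1]<.06)&(L[:,1]>-.16)&(L[:,2]<-.005)&(L[:,2]>-.022)&(abs(c[:,2]-.129)<.006)&(abs(L[:,1])>.02)];l=cv2.fitLine(d[:,1:].astype(np.float32),cv2.DIST_HUBER,0,.01,.01).ravel();print(P,len(d),l,np.percentile(d[:,1:],[1,99],axis=0))
E
```

```text
position: [0.5618, 0.0559, 0.08]
ft_force: [-8.6, 1.7, 4.7]
position: [0.5616, 0.056, 0.08]
ft_force: [-7.7, 2.2, 4.1]
position: [0.5611, 0.0561, 0.08]
ft_force: [-6.3, 2.0, 3.5]
position: [0.5607, 0.0561, 0.08]
ft_force: [-6.7, 1.5, 2.8]
position: [0.5606, 0.0561, 0.08]
ft_force: [-5.0, 2.3, 1.7]
[0.56061605 0.05613464 0.07997096] 4523 [ 0.99999934 -0.00115066 -0.03925649 -0.01941272] [[-0.10412404 -0.02195537]
 [ 0.05578068 -0.01130311]]
```

```bash
for i in 1 2 3 4 5; do python3 -m crank '[[[0,0,0],[0,0,0.0007],0],[[0,0,0],[0,0,0.0007],0]]' |grep -E "pos|ft"; done
```

```text
position: [0.5606, 0.056, 0.0802]
ft_force: [-1.3, 1.0, -0.5]
position: [0.56, 0.0559, 0.0804]
ft_force: [-0.7, -0.8, -0.4]
position: [0.5588, 0.0561, 0.0802]
ft_force: [-0.2, 0.3, -0.4]
position: [0.5579, 0.0562, 0.0801]
ft_force: [0.3, -0.2, 0.0]
position: [0.5572, 0.0562, 0.08]
ft_force: [0.5, -0.1, -0.6]
```

```bash
python3 -m crank '[[[0,0,0],[0,0,0.01],0],[[0,0,0],[0,0,0.03],0],[[0,0,0],[0,0,0.06],0],[[0,0,0],[0,0,0.09],0],[[0,0,0],[0,0,0.09],0]]'
python3 -m crank '[[[0,0,0],[0,0,0],0],[[0,0,0],[0,0,0],0],[[0,0,0],[0,0,0],0],[[0,0,0],[0,0,0],0],[[0,0,0],[0,0,0],0]]'|grep ft
python3 - <<'E'
from h import *
ax=np.array([.996,-.09]);ay=np.array([.09,.996])
for n in("wrist","scene","top"):
    p=read_camera(n);c=cloud(p,np.ones((480,640),bool));X=c[:,:2]@ax;Y=c[:,:2]@ay
    w=(X>.54)&(X<.60)&(c[:,2]>.122)&(c[:,2]<.133)&(Y>-.06)&(Y<.3)
    o=[]
    for y in np.arange(-.04,.26,.03):
        q=X[w&(abs(Y-y)<.012)]
        if len(q)>5:o.append((round(y,3),len(q),np.percentile(q,3).round(4)))
    print(n,o)
    for t in("bolt_tip","door_push"):
        m=spotter.mark_of(p,t); print(t,[(round(a["confidence"],2),at_z(p,[a["point"]],.06 if t[0]=="b" else .108).round(3)) for a in m[:1]])
    for t in("crucible","other_crucible","red_jar","green_jar"):
      for r in spotter.regions_of(p,t)[:1]:
        q=cloud(p,r["mask"]);print(t,round(r["confidence"],2),r["box"],np.percentile(q,[2,50,98],axis=0).round(3).tolist() if len(q) else 0)
E
```

```text
clock: 43.25
position: [0.4657, 0.0653, 0.0803]
ee_rot: [-0.706, 0.035, 0.706, 0.035]
ft_force: [0.1, -0.5, 0.4]
gripper_width: 0.0002
ft_force: [-0.5, 0.2, -0.9]
wrist [(np.float64(0.05), 536, np.float64(0.5627)), (np.float64(0.08), 1064, np.float64(0.563)), (np.float64(0.11), 1069, np.float64(0.5638)), (np.float64(0.14), 1088, np.float64(0.5642)), (np.float64(0.17), 1090, np.float64(0.5649)), (np.float64(0.2), 403, np.float64(0.5653))]
bolt_tip [(0.96, array([[ 0.548, -0.01 ,  0.06 ]]))]
door_push [(0.75, array([[0.572, 0.056, 0.108]]))]
crucible 0.17 [0.0, 0.0, 558.5, 132.0] [[0.548, -0.003, 0.029], [0.575, 0.072, 0.092], [0.587, 0.185, 0.135]]
other_crucible 0.72 [408.0, 65.8, 66.6, 69.3] [[0.537, -0.01, 0.002], [0.548, -0.002, 0.068], [0.561, 0.015, 0.071]]
scene [(np.float64(0.02), 42, np.float64(0.5815)), (np.float64(0.05), 60, np.float64(0.5629)), (np.float64(0.08), 59, np.float64(0.5631)), (np.float64(0.11), 56, np.float64(0.5639)), (np.float64(0.14), 55, np.float64(0.5651)), (np.float64(0.17), 44, np.float64(0.5652)), (np.float64(0.2), 39, np.float64(0.5664))]
bolt_tip []
door_push [(0.89, array([[0.57 , 0.053, 0.108]]))]
red_jar 0.61 [388.8, 264.5, 23.1, 34.7] [[0.618, -0.274, 0.004], [0.627, -0.258, 0.046], [0.655, -0.234, 0.064]]
green_jar 0.76 [419.6, 286.0, 23.3, 32.8] [[0.606, -0.356, 0.004], [0.615, -0.339, 0.049], [0.645, -0.315, 0.064]]
top [(np.float64(0.05), 28, np.float64(0.5633)), (np.float64(0.08), 76, np.float64(0.5635)), (np.float64(0.11), 15, np.float64(0.573)), (np.float64(0.2), 17, np.float64(0.5738)), (np.float64(0.23), 68, np.float64(0.5667))]
bolt_tip [(0.54, array([[ 0.545, -0.014,  0.06 ]]))]
door_push [(0.77, array([[0.571, 0.053, 0.108]]))]
red_jar 0.68 [372.6, 188.0, 25.8, 23.7] [[0.618, -0.268, 0.006], [0.634, -0.244, 0.061], [0.659, -0.227, 0.066]]
green_jar 0.96 [406.6, 181.0, 25.0, 24.6] [[0.606, -0.348, 0.01], [0.624, -0.325, 0.06], [0.647, -0.309, 0.066]]
```

The release pattern suggests it latched: the force fell from 5 N to 0 with the door held. I'll confirm by touching the door again gently. An unlatched door would give from x ≈ 0.5575.

```bash
python3 -m crank '[[[0,0,0],[0,0,-0.03],0],[[0,0,0],[0,0,-0.06],0],[[0,0,0],[0,0,-0.08],0],[[0,0,0],[0,0,-0.086],0],[[0,0,0],[0,0,-0.088],0]]' |grep -E "pos|ft"
for i in 1 2 3 4; do python3 -m crank '[[[0,0,0],[0,0,-0.0007],0],[[0,0,0],[0,0,-0.0007],0]]' |grep -E "pos|ft"; done
```

```text
position: [0.555, 0.0564, 0.0798]
ft_force: [-0.8, -1.1, -0.5]
position: [0.5556, 0.0565, 0.0803]
ft_force: [0.5, -1.0, 0.4]
position: [0.5566, 0.0563, 0.0802]
ft_force: [0.3, -0.1, 0.6]
position: [0.5574, 0.0562, 0.08]
ft_force: [-0.0, -0.2, -0.4]
position: [0.5581, 0.0562, 0.08]
ft_force: [1.4, -0.4, -0.3]
```

```bash
for i in 1 2 3 4 5; do python3 -m crank '[[[0,0,0],[0,0,-0.0007],0],[[0,0,0],[0,0,-0.0007],0]]' |grep -E "pos|ft"; done
```

```text
position: [0.5588, 0.0561, 0.08]
ft_force: [-0.6, -0.3, 0.4]
position: [0.5595, 0.056, 0.0801]
ft_force: [-0.3, -0.8, 0.2]
position: [0.5602, 0.0559, 0.0801]
ft_force: [-0.3, -0.7, 0.3]
position: [0.5605, 0.0559, 0.08]
ft_force: [-2.8, 0.6, 1.1]
position: [0.5606, 0.0559, 0.08]
ft_force: [-5.6, 1.1, 3.5]
```

First contact comes at x = 0.5604, stiffly, so the preloaded door is being held by its latch 1.2 mm short of the stop. I'll retreat and hand in.

```bash
python3 -m crank '[[[0,0,0],[0,0,0.003],0],[[0,0,0],[0,0,0.015],0],[[0,0,0],[0,0,0.05],0],[[0,0,0],[-0.03,0,0.09],0],[[0,0,0],[-0.05,0,0.1],0]]'
python3 -m crank '[[[0,0,0],[0,0,0],0],[[0,0,0],[0,0,0],0],[[0,0,0],[0,0,0],0],[[0,0,0],[0,0,0],0]]'|grep -E "clock|ft"
python3 - <<'E'
from h import *
ax=np.array([.996,-.09]);ay=np.array([.09,.996])
p=read_camera("scene");c=cloud(p,np.ones((480,640),bool));X=c[:,:2]@ax;Y=c[:,:2]@ay
w=(X>.54)&(X<.60)&(c[:,2]>.122)&(c[:,2]<.133)
print([(y,np.percentile(X[w&(abs(Y-y)<.012)],3).round(4)) for y in(.05,.08,.14,.2)])
for t in("crucible","other_crucible"): print(t,[(round(r["confidence"],2),r["box"]) for r in spotter.regions_of(p,t)[:2]])
bot.close_job()
E
```

```text
clock: 48.42
position: [0.4601, 0.0658, 0.1313]
ee_rot: [0.707, -0.035, -0.706, -0.036]
ft_force: [0.6, -0.7, 0.5]
gripper_width: 0.0003
clock: 48.92
ft_force: [0.2, -0.0, 0.0]
[(0.05, np.float64(0.5634)), (0.08, np.float64(0.5639)), (0.14, np.float64(0.5647)), (0.2, np.float64(0.5659))]
crucible []
other_crucible [(0.25, [420.3, 287.0, 23.7, 33.1])]
the job is handed in; nothing more can be done
```

The job is handed in at about 49 s on the robot's clock: the crucible is on the shelf, the shelf is home, and the door appears latched. I could not confirm that the crucibles are still upright behind the closed door.

**Crucible:** My first grasp closed on nothing, because the fingertips were about 24 mm above the reported TCP height rather than 14 mm below it. I corrected for that, gripped the crucible and set it on the front right of the shelf, touching down with about 6 N. Pictures showed both crucibles upright after release and when the shelf was nearly in.

**Shelf:** It measured 3 mm proud of the cabinet front, which is fully home. I pushed on at the end stop without checking between steps, and the wrist force reached about 93 N (limit 120 N). I believe only the fingertips were touching, but I did not confirm that against the 40 N limit on the gripper body.

**Door:** I eased it shut in steps of 0.5 mm or less. The push straight into the door peaked at about 13 N, and the total wrist force at about 14 N. After I backed off, the door stayed 1.2 mm short of the stop. A second gentle touch met it at that same place, stiffly, so the latch seems to hold it.

**Last checks:** The robot was touching nothing at hand-in. The jars read within a few millimetres of where they started, which is inside the camera error. The networks could not find the crucibles through the closed cabinet, and I had used up my pictures.

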